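# Change the check weight on the blood-bank scale

## Robot

A 6-joint arm with a two-finger parallel gripper is mounted at the origin on the work surface. World frame = base frame: x ahead of the robot, y to its left, z up, the work surface at z = 0. Lengths are in m, angles in rad, forces in N, time in s.
With the tool pointing down it reaches from about 0.375 to 0.975 m from the base axis. Payload 3.8 kg.
Tool frame: the origin (TCP) lies on the centre line of the jaws, within the pads' length; the fingertips stand 25 mm ahead of it and the grasp point (between the pads) lies 6 mm ahead of it; y points along the fingers, z is the direction in which the jaws open and shut, and the axes are right-handed (so a half turn about y gives the same grasp; the last joint's range is limited). The gripper opens to 85 mm and grips with 20 to 120 N. Pads are 22 mm wide; open, the fingers measure 114 mm over their backs; the gripper's body (76 mm by 85 mm) begins 54 mm behind the grasp point. The pads swing forward as they close: fully open they stand 13 mm farther back than shut.
Start: joints at [-1.184, 0.264, 1.604, -0, 1.274, -0.037], TCP at [0.278, -0.615, 0.256] pointing down, gripper open.
Joint ranges: [-2.63, 2.63], [-0.94, 2.18], [0.31, 2.57], [-1.31, 4.45], [0, 2.66], [-2.55, 2.55]. Speed limits (rad/s): [2.57, 2.57, 3.14, 3.14, 3.14, 3.14].

## Interface

Orientations are given as a rotation vector (axis times angle).
In Python, from workcell import bot gives the robot as it stands.
- The arm moves only by the shell command python3 -m jog 'ROWS' [FORCE]. ROWS is JSON, a list of rows, each a list of 5 numbers: the shift along the world's x, y, z in mm, then the turn about the world's z in degrees, then the finger opening in mm, from 0 to 85.4. A call has exactly 10 rows; each row is the pose to reach, as a shift and turn from the pose commanded when the call began; what a row does not reach only later rows make up. A row lasts 1/8 s, in which the tool goes at most 62.5 mm and 10.7 degrees, less where a joint would pass 70% of its speed; a pose out of reach is approached as far as the arm can. A call with a gripper value outside its range is refused whole. The fingers move at their own pace and stop on an object; FORCE is the grip in N (left out, the last holds). Time passes only in rows, so rows that repeat a pose let the fingers close, or fill a call up. It gives the time, the measured TCP pose, the force and the opening at its end, in the units of the state.
- bot.read_state(): the state, without advancing time (a new reading comes with each control period).
- bot.read_camera(name): name is "scene" or "top"; returns a dict with "pixels" (420x560x3 uint8, red, green, blue), "fx", "fy", "cx", "cy" (pixels), "R" (3x3) and "t" (3): a world point X has camera coordinates R X + t. Camera axes: x right, y down, z forward; pixel columns grow to the right and rows downward; lengths in m; the calibration is good to about 2 mm. A picture is of the moment at which its call begins. There is no depth.
- bot.finish_job(): hands the job in, once; it reports no verdict.
The state is a dict: "time": time; "q": joint angles; "joint_vel": joint speeds; "joint_torque": joint torques, N m; "tool_pos": TCP position; "tcp_rot": TCP orientation; "wrist_force": force on the tool from outside, world axes, zero at the start; "torque": the same for the moment, N m; "width": opening from 0.0 (shut) to 1.0 (fully open).
Only numpy, scipy, OpenCV 4.12 (cv2) and the standard library are available. Lean on these libraries where they do the work, as an engineer would, in place of code of your own. Each camera call takes 0.05 s, during which the arm holds its last target.

## Task

Go on with the daily scale check from the small weight to the large one: first take both bottles out of the front of the orange divided tray and stand them in the shallow steel tray, then move the small weight from the scale into the empty rear compartment of the divided tray. Only after that set the large weight, from the other rear compartment, gently in the middle of the scale's pan. Finally put each bottle back into the front compartment it came from; keep bottles and weights upright and leave the tube rack, the steel bucket and the swab jar where they are.

Things in the scene. Friction and masses are not known exactly. Their poses are not given: they have to be found in the camera images.
- divided_tray: Orange divided tray, fixed, 156 (x) x 192 (y) x 36 mm; floor and walls 4 mm thick. Origin: centre of underside; x points to its rear (away from robot), z up. Front compartments 90 x 90 mm inside, centres x -29, y +47 and -47: a bottle in each (which varies). Rear ones 54 (x) x 90 (y) mm, centres x +47, y +47 (robot's left, empty at start) and -47 (holds the large weight). All walls equally high.
- scale: Bench scale, off-white, fixed, left or right of the divided tray. Housing 165 mm wide (y), from x -143 (display end, towards the robot) to +83 mm, under 65 mm high. Round rigid steel pan, 136 mm diameter, top 62 mm above the bench. Origin: on the bench under the pan's centre, z up.
- steel_tray: Shallow stainless tray, fixed, on the other side of the divided tray from the scale; 250 (x) x 160 (y) mm, floor 3 mm thick, rim 3 mm thick and 16 mm high with a rolled edge 6 mm wider all round. Empty at the start; holds both bottles side by side along x. Origin: centre of underside, z up.
- saline_bottle: Closed round saline bottle, whitish with a paper band: 70 mm diameter up to 128 mm, then a neck, white screw cap 34 mm diameter from 158 to 186 mm above its base. 0.3 to 0.65 kg. Origin: centre of underside, z up.
- spray_bottle: Round white spray bottle, 70 mm diameter up to 135 mm, collar 32 mm diameter from 155 to 192 mm. Head: bar 24 mm wide (y), x -51 to +29, z 192 to 226 mm; red nozzle to x -63, red trigger hanging at x -33 to -53 down to z 150 mm. 0.3 to 0.65 kg. Origin: centre of underside, nozzle to its -x (roughly towards the robot at the start), z up.
- large_weight: Large check weight, 500 g polished stainless steel: cylinder 38 mm diameter, 55 mm high, thin neck, knob 27 mm diameter from 64 to 77 mm above its base. Stands in the right rear compartment at the start. Origin: centre of underside, z up.
- small_weight: Small check weight, 200 g polished stainless steel: cylinder 28 mm diameter, 39 mm high, thin neck, knob 20 mm diameter from 46 to 57 mm above its base. Stands on the scale's pan at the start. Origin: centre of underside, z up.
- tube_rack: White rack of capped sample tubes, 56 (x) x 200 (y) x 96 mm high, loose, behind the divided tray; leave alone. Origin: centre of underside.
- steel_bucket: Open stainless centrifuge bucket, 110 mm diameter, 120 mm high, loose, beyond the divided tray to one side; leave alone. Origin: centre of underside.
- swab_jar: Lidded pale glass swab jar, 72 mm diameter, 106 mm high over its knob, loose, beyond the divided tray to the other side; leave alone. Origin: centre of underside.
Mind the look-alikes: they are no part of the job. Leave any yellow look-alike of the spray_bottle alone.

How it is judged:
On the way, in this order (a step that is already met when the one before it is completed fails the run):
1. both bottles stand released and upright in the steel tray (x of saline_bottle in the frame of steel_tray between -0.092 and 0.092 m and y of saline_bottle in the frame of steel_tray between -0.048 and 0.048 m and z of each of saline_bottle, spray_bottle in the frame of steel_tray below 0.008 m and angle between each of saline_bottle, spray_bottle's own z axis and vertical below 0.1 rad and linear speed of each of saline_bottle, spray_bottle below 0.03 m/s and x of spray_bottle in the frame of steel_tray between -0.092 and 0.092 m and y of spray_bottle in the frame of steel_tray between -0.048 and 0.048 m and contact force between the fingers and saline_bottle below 0.3 N and contact force between the fingers and spray_bottle below 0.3 N), for 0.2 s.
2. the small weight stands released in the left rear compartment of the divided tray, the bottles still in the steel tray (x of small_weight in the frame of divided_tray between 0.032 and 0.062 m and y of small_weight in the frame of divided_tray between 0.013 and 0.081 m and z of small_weight in the frame of divided_tray below 0.009 m and angle between each of small_weight, saline_bottle, spray_bottle's own z axis and vertical below 0.1 rad and linear speed of each of small_weight, saline_bottle, spray_bottle below 0.03 m/s and x of saline_bottle in the frame of steel_tray between -0.092 and 0.092 m and y of saline_bottle in the frame of steel_tray between -0.048 and 0.048 m and z of each of saline_bottle, spray_bottle in the frame of steel_tray below 0.008 m and x of spray_bottle in the frame of steel_tray between -0.092 and 0.092 m and y of spray_bottle in the frame of steel_tray between -0.048 and 0.048 m and contact force between the fingers and small_weight below 0.3 N), for 0.2 s.
3. the large weight stands released in the middle of the scale's pan (within 20 mm of its centre), the small one in its compartment, the bottles still in the steel tray (horizontal distance between large_weight and scale below 0.02 m and z of large_weight in the frame of scale between 0.058 and 0.066 m and angle between each of large_weight, small_weight, saline_bottle, spray_bottle's own z axis and vertical below 0.1 rad and linear speed of each of large_weight, small_weight, saline_bottle, spray_bottle below 0.03 m/s and x of small_weight in the frame of divided_tray between 0.032 and 0.062 m and y of small_weight in the frame of divided_tray between 0.013 and 0.081 m and z of small_weight in the frame of divided_tray below 0.009 m and x of saline_bottle in the frame of steel_tray between -0.092 and 0.092 m and y of saline_bottle in the frame of steel_tray between -0.048 and 0.048 m and z of each of saline_bottle, spray_bottle in the frame of steel_tray below 0.008 m and x of spray_bottle in the frame of steel_tray between -0.092 and 0.092 m and y of spray_bottle in the frame of steel_tray between -0.048 and 0.048 m and contact force between the fingers and large_weight below 0.3 N), for 0.2 s.
At the end, for the whole second after the job is handed in: All upright and at rest: the large weight on the pan within 20 mm of its centre, the small weight on the floor of the left rear compartment, each bottle on the floor of the front compartment it came from (within 30 mm of where it stood at the start) (horizontal distance between large_weight and scale below 0.02 m and z of large_weight in the frame of scale between 0.058 and 0.066 m and angle between each of large_weight, small_weight, saline_bottle, spray_bottle's own z axis and vertical below 0.1 rad and linear speed of each of large_weight, small_weight, saline_bottle, spray_bottle below 0.03 m/s and x of small_weight in the frame of divided_tray between 0.032 and 0.062 m and y of small_weight in the frame of divided_tray between 0.013 and 0.081 m and z of each of small_weight, saline_bottle, spray_bottle in the frame of divided_tray below 0.009 m and distance of each of saline_bottle, spray_bottle from where it was at the start of the episode below 0.03 m); the robot touches nothing.
It fails at once if a bottle or a weight is tipped by more than 40 degrees (angle between any of saline_bottle, spray_bottle, large_weight, small_weight's own z axis and vertical above 0.7 rad).
It fails at once if the large weight is dropped on the scale (let fall from more than about 15 mm) (horizontal distance between large_weight and scale below 0.09 m and contact force between the fingers and large_weight below 0.1 N and linear speed of large_weight above 0.5 m/s).
It fails at once if the large weight is slammed on the scale (over 80 N) (contact force between large_weight and scale above 80 N).
It fails at once if the tube rack, the steel bucket or the swab jar is shifted by more than 20 mm (distance of any of tube_rack, steel_bucket, swab_jar from where it was at the start of the episode above 0.02 m).
It also fails if it takes over 144 s, if anything falls off the work surface, if the arm or the gripper's body presses on something with over 40 N, if the wrist force passes 120 N, or if a joint passes its speed limit or range.

## Working session

There is one attempt and no reset: what is moved stays moved. The work goes in short steps, Python scripts to look and compute and a shell command to move; the robot and the scene stay as the last step left them, time stands still between calls to the robot, and variables do not carry over. Pictures are saved under pics/ and viewed, and the job is handed in when it is done.

```bash
ls; mkdir -p pics; python3 - <<'E'
from workcell import bot
import cv2
s=bot.read_state(); print(s)
for n in ("scene","top"):
    c=bot.read_camera(n); cv2.imwrite(f"pics/{n}0.png",c["pixels"][:,:,::-1]); print({k:v for k,v in c.items() if k!="pixels"})
E
```

```text
pics
{'time': 0.0, 'q': array([-1.18390519e+00,  2.64757403e-01,  1.60536675e+00, -7.40315064e-06,
        1.27369662e+00, -3.69394159e-02]), 'joint_vel': array([-0.00027045,  0.00032259, -0.00019636,  0.00044513, -0.00081735,
        0.00145715]), 'joint_torque': array([ 6.39274822e-04, -5.15096605e+01, -3.67317796e+01, -1.06009165e-04,
        1.28565927e-02,  1.18640909e-05]), 'tool_pos': array([ 0.277316  , -0.61466747,  0.25496301]), 'tcp_rot': array([-0.42802934,  1.98984029, -1.985382  ]), 'wrist_force': array([-0.36107231,  0.04988344,  1.04011085]), 'torque': array([0.00582774, 0.02873131, 0.00433553]), 'width': 0.9974196746307171}
{'fx': 393.82739973388743, 'fy': 393.82739973388743, 'cx': 275.0197183078548, 'cy': 205.6165590028913, 'R': array([[-0.66150494,  0.74973925, -0.01738594],
       [ 0.575547  ,  0.49267718, -0.65269813],
       [-0.48078775, -0.44176947, -0.75741856]]), 't': array([ 0.35661808, -0.26684904,  1.24926176])}
{'fx': 394.163666918579, 'fy': 394.163666918579, 'cx': 278.4748864630682, 'cy': 208.0364071622291, 'R': array([[-0.0135789 , -0.99968071, -0.02130964],
       [-0.99453638,  0.01570892, -0.1032018 ],
       [ 0.1035036 ,  0.01979184, -0.99443214]]), 't': array([0.00356577, 0.51997348, 1.10066568])}
```

View pics/scene0.png

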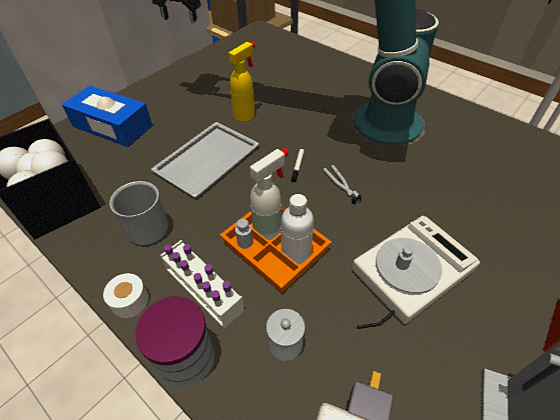

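View pics/top0.png

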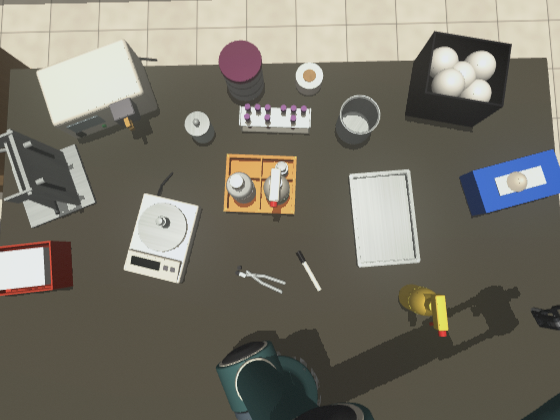

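The top view shows up as +x and left as +y. The scale is at (162,230), the divided tray at (260,184) and the steel tray at (384,218). Saline is in the left front at (240,186), spray in the right front at (276,186), and the large weight is at (283,170). I'll measure with masks and rays.

```bash
cat > h.py <<'E'
import numpy as np, cv2
from workcell import bot
def ray(c,u,v):
    d=np.array([(u-c["cx"])/c["fx"],(v-c["cy"])/c["fy"],1.]); R=c["R"]
    return -R.T@c["t"], R.T@d
def onz(c,u,v,z):
    o,d=ray(c,u,v); return o+d*(z-o[2])/d[2]
def proj(c,X):
    p=c["R"]@np.asarray(X,float)+c["t"]; return np.array([c["fx"]*p[0]/p[2]+c["cx"],c["fy"]*p[1]/p[2]+c["cy"]])
def tri(c1,p1,c2,p2):
    o1,d1=ray(c1,*p1);o2,d2=ray(c2,*p2)
    A=np.stack([d1,-d2],1); s=np.linalg.lstsq(A,o2-o1,rcond=None)[0]
    a=o1+d1*s[0];b=o2+d2*s[1]; return (a+b)/2,np.linalg.norm(a-b)
def big(m):
    n,l,s,ce=cv2.connectedComponentsWithStats(m.astype(np.uint8)); i=1+np.argmax(s[1:,4]); return (l==i),s[i]
E
python3 - <<'E'
from h import *
from scipy.spatial.transform import Rotation as Ro
s=bot.read_state(); R=Ro.from_rotvec(s["tcp_rot"]).as_matrix(); print("R",R.round(3))
c=bot.read_camera("top"); im=c["pixels"]; hsv=cv2.cvtColor(im,cv2.COLOR_RGB2HSV)
m=(hsv[...,0]>5)&(hsv[...,0]<22)&(hsv[...,1]>150)&(hsv[...,2]>90)
m[:,:200]=0;m[:,320:]=0;m[:140]=0;m[230:]=0
b,_=big(m)
pts=np.argwhere(b)[:,::-1].astype(np.float32)
r=cv2.minAreaRect(np.array([onz(c,u,v,.036)[:2]*1000 for u,v in pts],np.float32)); print("orange",r)
# steel tray: bright grey low saturation
m=(hsv[...,1]<45)&(hsv[...,2]>110); m[:,:335]=0;m[:,435:]=0;m[:160]=0;m[280:]=0
b,st=big(m); print(st)
pts=np.argwhere(b)[:,::-1]
r=cv2.minAreaRect(np.array([onz(c,u,v,.016)[:2]*1000 for u,v in pts],np.float32)); print("steel",r)
for n in("scene","top"):
    c=bot.read_camera(n); im=c["pixels"][:,:,::-1]
    y0,y1,x0,x1=(140,330,210,350) if n=="scene" else (140,225,215,305)
    cv2.imwrite(f"pics/{n}_z.png",cv2.resize(im[y0:y1,x0:x1],None,fx=4 if n=="scene" else 6,fy=4 if n=="scene" else 6)[:600,:800])
    y0,y1,x0,x1=(205,325,345,485) if n=="scene" else (185,290,115,215)
    cv2.imwrite(f"pics/{n}_s.png",cv2.resize(im[y0:y1,x0:x1],None,fx=5,fy=5))
E
```

```text
R [[-0.912 -0.001  0.411]
 [-0.411  0.002 -0.912]
 [-0.    -1.    -0.002]]
orange ((525.1326904296875, -13.79302978515625), (23.050668716430664, 65.67373657226562), 33.80556869506836)
[ 349  169   72   99 5871]
steel ((489.9253845214844, -305.54510498046875), (273.8575439453125, 179.252197265625), 3.705152988433838)
```

View pics/scene_z.png

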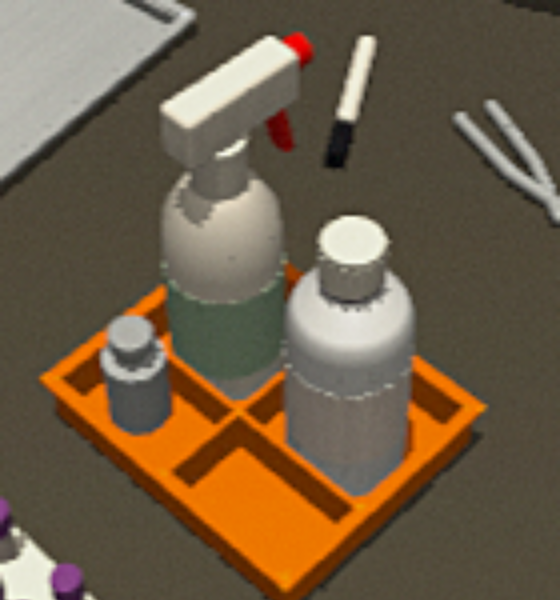

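View pics/top_z.png

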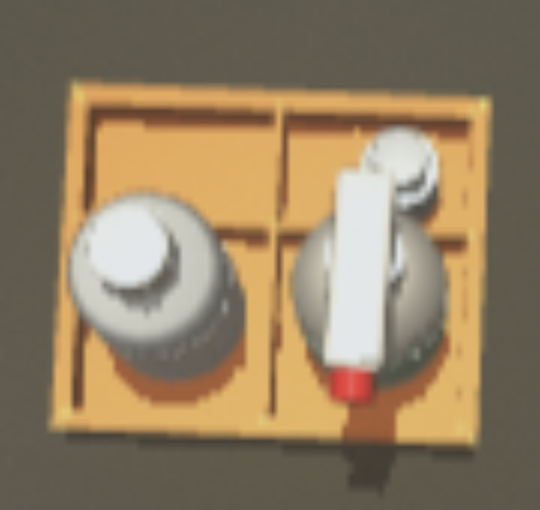

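View pics/top_s.png

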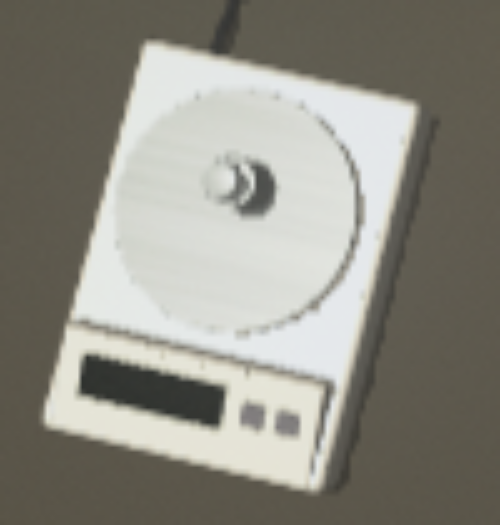

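View pics/scene_s.png

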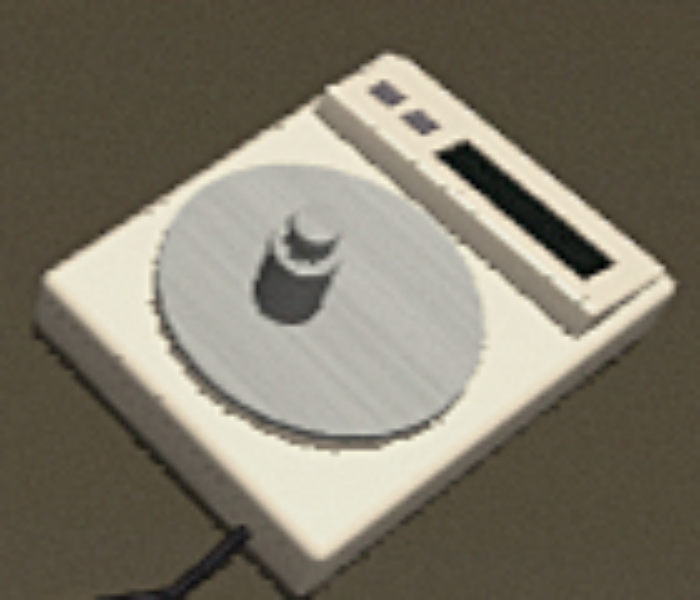

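```bash
python3 - <<'E'
from h import *
T=bot.read_camera("top");S=bot.read_camera("scene")
def z(U,V,f,x0,y0): return (x0+(U+.5)/f-.5, y0+(V+.5)/f-.5)
tz=lambda U,V:z(U,V,6,215,140); sz=lambda U,V:z(U,V,4,210,140)
ts=lambda U,V:z(U,V,5,115,185); ss=lambda U,V:z(U,V,5,345,205)
f=lambda p:(np.array(p)*1000).round(1)
C=np.array([onz(T,*tz(*p),.036) for p in((70,82),(492,97),(478,444),(52,432))]); print("tray c",f(C)[:,:2],f(C.mean(0)),[f(np.linalg.norm(C[i]-C[i-1])) for i in range(4)])
x=(C[0]+C[1]-C[2]-C[3]);y=C[0]+C[3]-C[1]-C[2];print("yaw",np.degrees(np.arctan2(x[1],x[0])),np.degrees(np.arctan2(-y[0],y[1])))
C=np.array([onz(S,*sz(*p),.036) for p in((42,380),(287,592),(484,408))]);print("scene RR,RL,FL",f(C)[:,:2])
print("saline cap",f(onz(T,*tz(128,248),.186)),f(onz(S,*sz(353,242),.186)),tri(T,tz(128,248),S,sz(353,242)))
B=[f(onz(T,*tz(*p),.226)) for p in((338,172),(390,172),(382,365),(326,360))];print("bar",B)
# body circle check at z .135? 
print("spray neck scene z.175", f(onz(S,*sz(221,178),.175)))
print("Lw",f(onz(T,*tz(402,152),.081)),f(onz(S,*sz(131,335),.081)),tri(T,tz(402,152),S,sz(131,335)))
print("Sw",f(onz(T,*ts(222,183),.119)),f(onz(S,*ss(317,222),.119)),tri(T,ts(222,183),S,ss(317,222)))
print("pan T",[f(onz(T,*ts(*p),.062))[:2] for p in((115,205),(362,215),(250,88),(232,333))])
print("pan S",[f(onz(S,*ss(*p),.062))[:2] for p in((157,270),(485,335),(225,163),(355,438))])
C=np.array([onz(T,*ts(*p),.06) for p in((147,42),(420,103),(325,490),(45,425))]);print("scale",f(C)[:,:2])
for n,c in(("T",T),("S",S)):
    im=c["pixels"][:,:,::-1]; y0,y1,x0,x1=(160,275,340,430) if n=="T" else (115,205,140,270)
    cv2.imwrite(f"pics/st_{n}.png",cv2.resize(im[y0:y1,x0:x1],None,fx=5,fy=5))
E
```

```text
tray c [[680.4 144.4]
 [669.3 -58.4]
 [502.5 -48.7]
 [511.4 152.9]] [590.9  47.6  36. ] [np.float64(169.3), np.float64(203.1), np.float64(167.0), np.float64(201.8)]
yaw -3.100453558170951 -2.829052626845117
scene RR,RL,FL [[670.2 -55.4]
 [681.5 144.3]
 [517.8 152.6]]
saline cap [572.6  97.3 186. ] [573.4  95.8 186. ] (array([0.57311796, 0.09661858, 0.18628071]), np.float64(0.0017083986610687645))
bar [array([594.7,   8.7, 226. ]), array([594.3, -12. , 226. ]), array([517.3,  -7.7, 226. ]), array([519.7,  14.2, 226. ])]
spray neck scene z.175 [576.    7.9 175. ]
Lw [633.6 -15.3  81. ] [635.  -11.6  81. ] (array([ 0.63372559, -0.0146024 ,  0.07741719]), np.float64(0.0018355255311650936))
Sw [480.5 309.3 119. ] [484.4 309.9 119. ] (array([0.48108927, 0.30988359, 0.11531956]), np.float64(0.0013159935171807742))
pan T [array([473.4, 387.5]), array([465.8, 249.5]), array([537.7, 313.1]), array([401.8, 320.8])]
pan S [array([507.1, 261.5]), array([445.9, 381.5]), array([438.9, 254.1]), array([524., 364.])]
scale [[564.9 372.4]
 [528.  218.1]
 [315.6 268.7]
 [352.8 424.3]]
```

View pics/st_T.png

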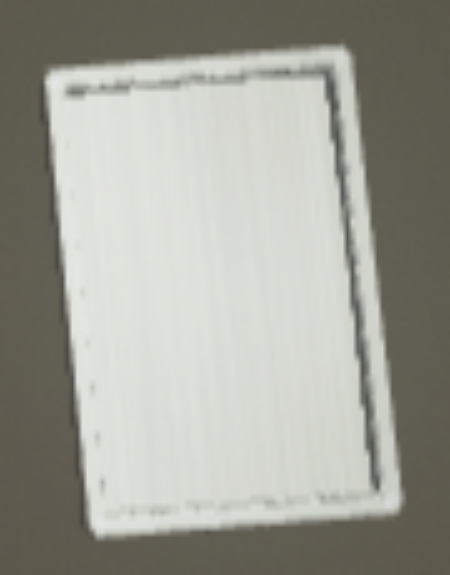

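View pics/st_S.png

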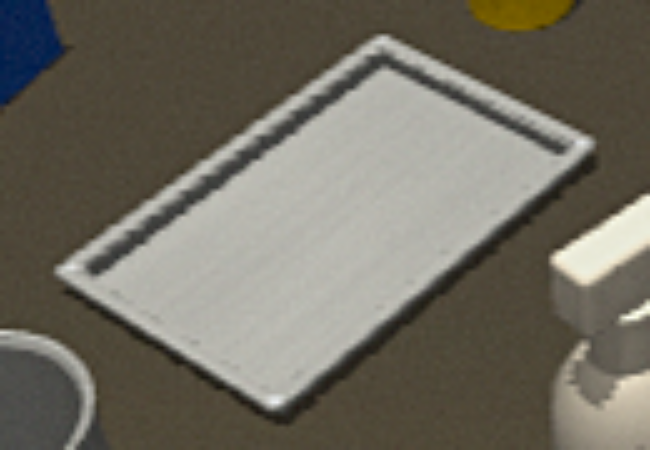

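```bash
python3 -m jog '[[0,10,40,0,85],[10,40,90,-2,85],[35,80,120,-5,85],[60,130,120,-9,85],[85,180,120,-12,85],[110,230,120,-15,85],[135,285,120,-18,85],[160,340,120,-21,85],[185,395,120,-24,85],[210,445,120,-28,85]]' 40
python3 -m jog '[[25,50,0,0,85],[50,100,0,0,85],[65,140,0,0,85],[75,160,0,0,85],[80,170,0,0,85],[80,170,0,0,60],[80,170,0,0,60],[80,170,0,0,60],[80,170,0,0,60],[80,170,0,0,60]]'
python3 - <<'E'
from h import *
from scipy.spatial.transform import Rotation as Ro
s=bot.read_state();print(Ro.from_rotvec(s["tcp_rot"]).as_matrix().round(3),s["q"],s["wrist_force"])
for n in("scene","top"):
    c=bot.read_camera(n); cv2.imwrite(f"pics/{n}1.png",c["pixels"][:,:,::-1])
E
```

```text
time: 1.6
tool_pos: [0.488, -0.1683, 0.3766]
tcp_rot: [-0.074, -2.188, 2.188]
wrist_force: [0.9, -0.4, -0.1]
width: 0.996
time: 2.85
tool_pos: [0.5675, -0.0007, 0.3764]
tcp_rot: [-0.072, -2.188, 2.188]
wrist_force: [-0.0, -0.2, 0.3]
width: 0.702
[[-0.998  0.    -0.065]
 [ 0.065 -0.    -0.998]
 [-0.    -1.     0.   ]] [-4.50287213e-02  8.61022609e-03  1.67428745e+00 -2.29528314e-05
  1.45860509e+00  1.59126250e+00] [-0.04784776 -0.18705228  0.27289812]
```

View pics/scene1.png

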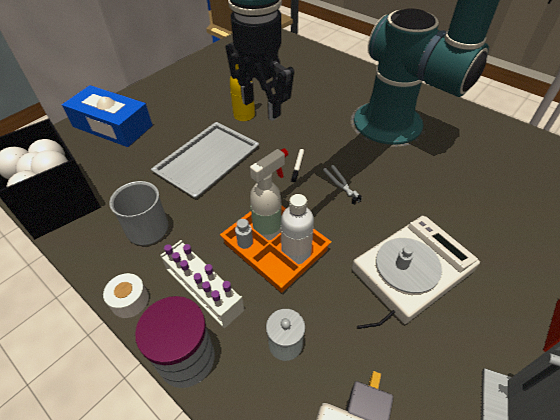

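View pics/top1.png

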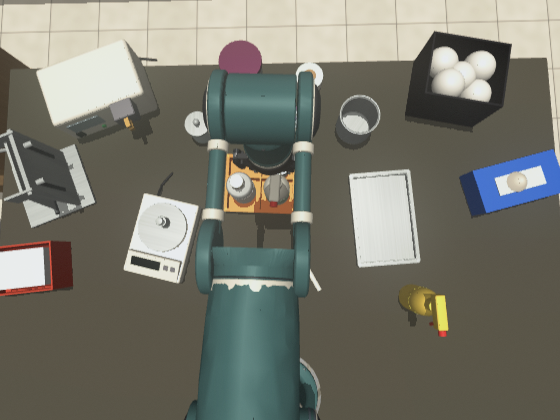

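The gripper is above the tray, open, and the spray bar is clear below it. I'll lower onto the bar and close.

```bash
python3 -m jog '[[0,0,-25,0,60],[0,0,-50,0,60],[0,0,-75,0,60],[0,0,-95,0,60],[0,0,-110,0,60],[0,0,-125,0,60],[0,0,-138,0,60],[0,0,-148,0,60],[0,0,-151,0,60],[0,0,-151,0,60]]' 50
python3 - <<'E'
from h import *
for n in("scene",):
    c=bot.read_camera(n); cv2.imwrite(f"pics/{n}2.png",cv2.resize(c["pixels"][60:260,180:380,::-1],None,fx=3,fy=3))
E
```

```text
time: 4.2
tool_pos: [0.5677, -0.0003, 0.2253]
tcp_rot: [-0.071, -2.188, 2.189]
wrist_force: [-0.0, -0.5, -0.0]
width: 0.703
```

View pics/scene2.png

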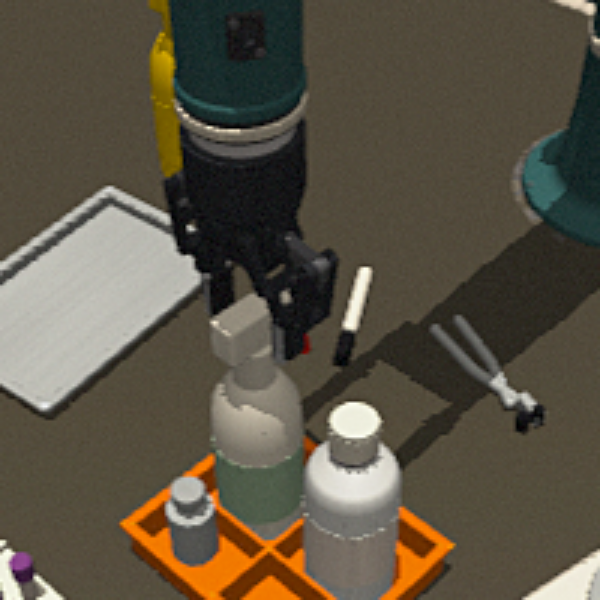

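The bar sits between the fingers, with its rear end protruding at (240,330) as expected. I'll close.

```bash
python3 -m jog '[[0,0,0,0,45],[0,0,0,0,35],[0,0,0,0,28],[0,0,0,0,22],[0,0,0,0,15],[0,0,0,0,10],[0,0,0,0,10],[0,0,0,0,10],[0,0,0,0,10],[0,0,0,0,10]]' 60
```

```text
time: 5.5
tool_pos: [0.5678, -0.0004, 0.2256]
tcp_rot: [-0.072, -2.189, 2.189]
wrist_force: [-0.2, -2.2, 4.4]
width: 0.264
```

```bash
python3 -m jog '[[0,0,5,0,10],[0,0,12,0,10],[0,0,22,0,10],[0,0,35,0,10],[0,0,50,0,10],[0,0,65,0,10],[0,0,75,0,10],[0,0,80,0,10],[0,0,80,0,10],[0,0,80,0,10]]'
python3 - <<'E'
from h import *
for n in("scene",):
    c=bot.read_camera(n); cv2.imwrite(f"pics/{n}3.png",cv2.resize(c["pixels"][60:260,180:380,::-1],None,fx=3,fy=3))
E
```

```text
time: 6.75
tool_pos: [0.5672, -0.0003, 0.3045]
tcp_rot: [-0.07, -2.188, 2.188]
wrist_force: [-0.3, -0.0, -4.8]
width: 0.269
```

View pics/scene3.png

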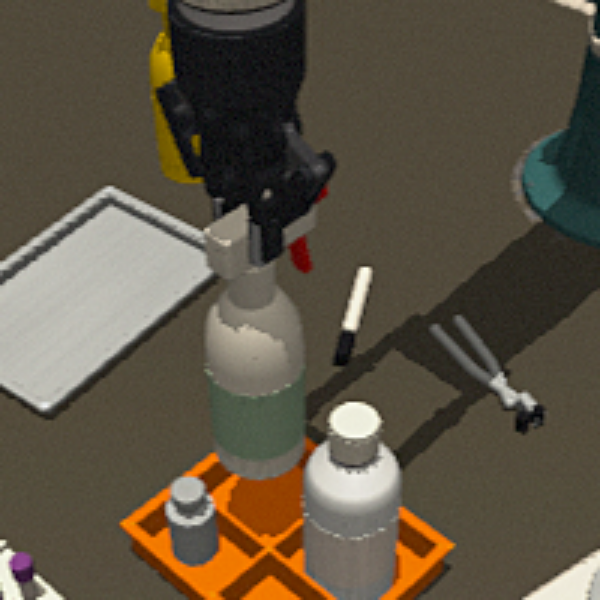

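The bottle hangs upright in the grip, base near (262,470) and clear of the tray. Next I'll carry it to the steel tray.

```bash
python3 -m jog '[[-3,-8,0,0,10],[-10,-25,0,0,10],[-21,-53,0,0,10],[-34,-86,0,0,10],[-48,-120,0,0,10],[-62,-154,0,0,10],[-75,-188,0,0,10],[-88,-222,0,0,10],[-100,-253,0,0,10],[-110,-278,0,0,10]]'
python3 -m jog '[[-6,-14,0,0,10],[-10,-24,0,0,10],[-12,-29,0,0,10],[-12,-30,0,0,10],[-12,-30,-10,0,10],[-12,-30,-25,0,10],[-12,-30,-40,0,10],[-12,-30,-52,0,10],[-12,-30,-60,0,10],[-12,-30,-60,0,10]]'
python3 - <<'E'
from h import *
for n in("scene","top"):
    c=bot.read_camera(n); cv2.imwrite(f"pics/{n}4.png",c["pixels"][:,:,::-1])
E
```

```text
time: 8.05
tool_pos: [0.4559, -0.2804, 0.3053]
tcp_rot: [-0.072, -2.187, 2.188]
wrist_force: [0.0, 0.1, -3.7]
width: 0.272
time: 9.3
tool_pos: [0.4452, -0.308, 0.2442]
tcp_rot: [-0.069, -2.189, 2.186]
wrist_force: [0.0, 1.3, -3.8]
width: 0.269
```

View pics/scene4.png

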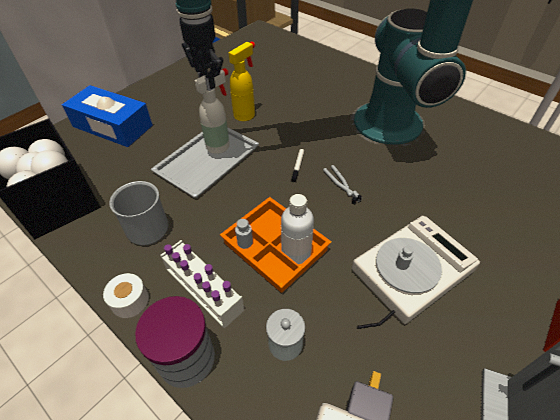

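View pics/top4.png

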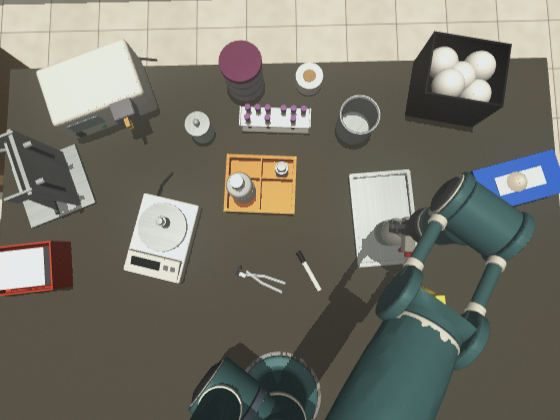

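The spray bottle is over the front half of the steel tray at (390,230) in the top view. I'll lower it the last 21 mm and release.

```bash
python3 -m jog '[[0,0,-6,0,10],[0,0,-11,0,10],[0,0,-15,0,10],[0,0,-18,0,10],[0,0,-19,0,10],[0,0,-20,0,10],[0,0,-20,0,10],[0,0,-21,0,10],[0,0,-21,0,10],[0,0,-21,0,10]]'
python3 -m jog '[[0,0,0,0,20],[0,0,0,0,28],[0,0,0,0,34],[0,0,0,0,42],[0,0,0,0,50],[0,0,0,0,60],[0,0,0,0,60],[0,0,0,0,60],[0,0,10,0,60],[0,0,30,0,60]]'
python3 -m jog '[[0,0,30,0,60],[0,0,70,0,60],[0,0,110,0,60],[8,40,130,0,60],[25,90,130,0,60],[43,145,130,0,60],[60,200,130,0,60],[77,255,130,0,60],[94,310,130,0,60],[110,360,130,0,60]]'
python3 - <<'E'
from h import *
T=bot.read_camera("top");S=bot.read_camera("scene")
cv2.imwrite("pics/t5.png",T["pixels"][:,:,::-1]);cv2.imwrite("pics/s5.png",S["pixels"][:,:,::-1])
E
```

```text
time: 10.65
tool_pos: [0.4458, -0.3084, 0.2247]
tcp_rot: [-0.072, -2.188, 2.189]
wrist_force: [-0.4, -0.7, -3.3]
width: 0.269
time: 11.9
tool_pos: [0.4451, -0.3079, 0.2545]
tcp_rot: [-0.069, -2.189, 2.187]
wrist_force: [0.4, -0.7, 1.2]
width: 0.704
time: 13.15
tool_pos: [0.5561, 0.0538, 0.3866]
tcp_rot: [-0.074, -2.19, 2.19]
wrist_force: [0.8, -0.3, 0.7]
width: 0.698
```

View pics/s5.png

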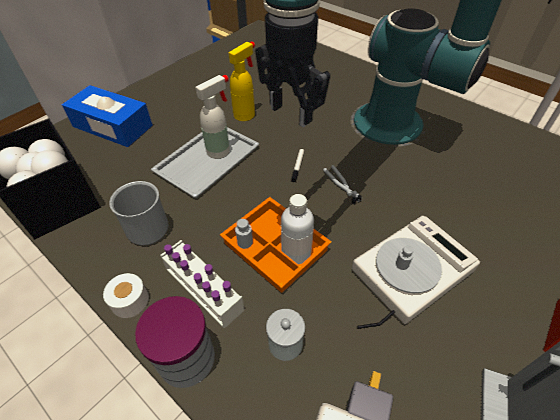

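View pics/t5.png

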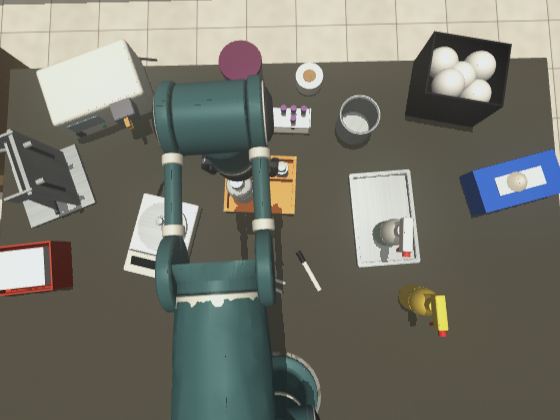

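The spray bottle stands upright in the steel tray at (212,130) in the scene view. Next is the saline cap, at (573,97).

```bash
python3 -m jog '[[9,23,0,0,60],[17,45,-20,0,60],[17,45,-55,0,60],[17,45,-90,0,60],[17,45,-125,0,60],[17,45,-155,0,60],[17,45,-180,0,60],[17,45,-194,0,60],[17,45,-201,0,60],[17,45,-201,0,60]]'
python3 - <<'E'
from h import *
c=bot.read_camera("scene"); cv2.imwrite("pics/s6.png",cv2.resize(c["pixels"][60:260,200:400,::-1],None,fx=3,fy=3))
E
```

```text
time: 14.5
tool_pos: [0.5727, 0.0967, 0.1833]
tcp_rot: [-0.071, -2.188, 2.188]
wrist_force: [0.3, -0.3, 0.2]
width: 0.698
```

View pics/s6.png

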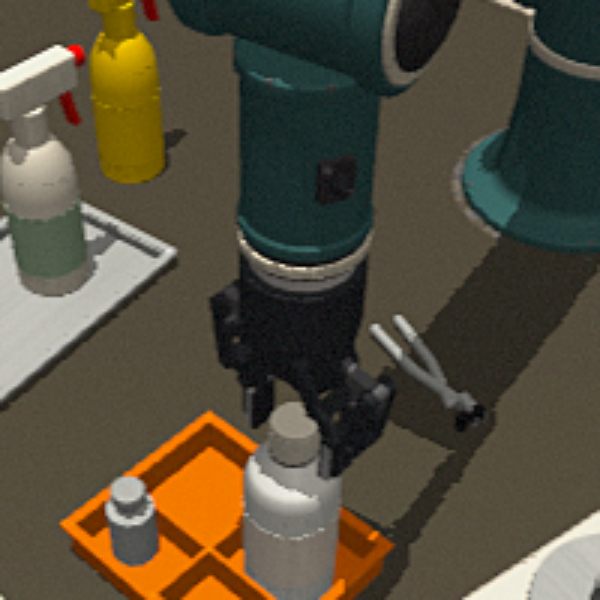

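The cap is between the fingers at (293,435). I'll close and lift.

```bash
python3 -m jog '[[0,0,0,0,50],[0,0,0,0,42],[0,0,0,0,36],[0,0,0,0,30],[0,0,0,0,25],[0,0,0,0,20],[0,0,0,0,20],[0,0,0,0,20],[0,0,0,0,20],[0,0,0,0,20]]' 60
python3 -m jog '[[0,0,5,0,20],[0,0,12,0,20],[0,0,22,0,20],[0,0,35,0,20],[0,0,50,0,20],[0,0,65,0,20],[0,0,80,0,20],[0,0,90,0,20],[0,0,94,0,20],[0,0,95,0,20]]'
python3 - <<'E'
from h import *
c=bot.read_camera("scene"); cv2.imwrite("pics/s7.png",cv2.resize(c["pixels"][60:260,200:400,::-1],None,fx=3,fy=3))
c=bot.read_camera("top"); cv2.imwrite("pics/t7.png",c["pixels"][:,:,::-1])
E
```

```text
time: 15.8
tool_pos: [0.5731, 0.0965, 0.1841]
tcp_rot: [-0.072, -2.189, 2.189]
wrist_force: [-0.9, -2.9, 5.3]
width: 0.381
time: 17.05
tool_pos: [0.5725, 0.0967, 0.2783]
tcp_rot: [-0.071, -2.188, 2.188]
wrist_force: [0.2, 0.4, -6.0]
width: 0.382
```

View pics/s7.png

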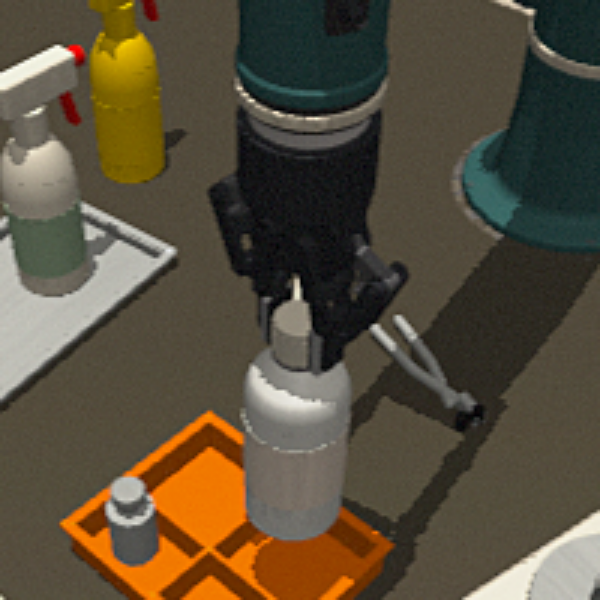

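The saline bottle hangs straight, so I'll carry it over.

```bash
python3 -m jog '[[0,-10,0,0,20],[-2,-28,0,0,20],[-5,-55,0,0,20],[-8,-88,0,0,20],[-11,-124,0,0,20],[-14,-160,0,0,20],[-17,-196,0,0,20],[-20,-232,0,0,20],[-22,-268,0,0,20],[-24,-300,0,0,20]]'
python3 -m jog '[[-2,-30,0,0,20],[-4,-58,0,0,20],[-6,-80,0,0,20],[-7,-94,0,0,20],[-7,-99,0,0,20],[-7,-99,-12,0,20],[-7,-99,-30,0,20],[-7,-99,-48,0,20],[-7,-99,-62,0,20],[-7,-99,-70,0,20]]'
python3 - <<'E'
from h import *
for n in("scene","top"):
    c=bot.read_camera(n); cv2.imwrite(f"pics/{n}8.png",c["pixels"][:,:,::-1])
E
```

```text
time: 18.4
tool_pos: [0.5475, -0.2059, 0.2781]
tcp_rot: [-0.072, -2.187, 2.188]
wrist_force: [0.1, 0.3, -6.1]
width: 0.38
time: 19.65
tool_pos: [0.5409, -0.3016, 0.2063]
tcp_rot: [-0.068, -2.189, 2.186]
wrist_force: [-0.6, 0.1, -5.4]
width: 0.383
```

View pics/scene8.png

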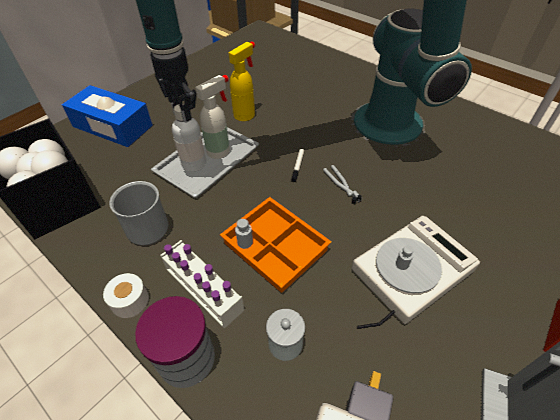

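View pics/top8.png

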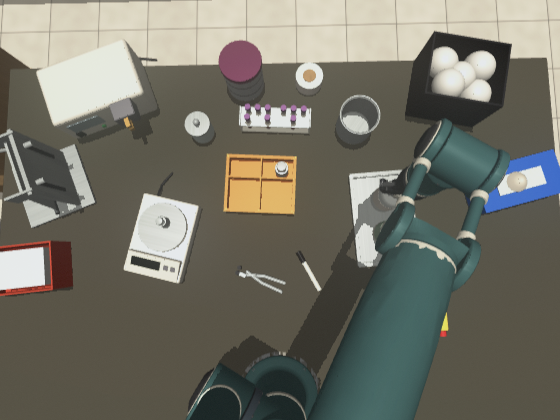

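Saline is over the rear half of the tray and clear of the spray bottle. I'll lower it, release and retreat.

```bash
python3 -m jog '[[0,0,-7,0,20],[0,0,-14,0,20],[0,0,-19,0,20],[0,0,-22,0,20],[0,0,-24,0,20],[0,0,-25,0,20],[0,0,-26,0,20],[0,0,-27,0,20],[0,0,-27,0,20],[0,0,-27,0,20]]'
python3 -m jog '[[0,0,0,0,30],[0,0,0,0,38],[0,0,0,0,44],[0,0,0,0,52],[0,0,0,0,60],[0,0,0,0,60],[0,0,0,0,60],[0,0,0,0,60],[0,0,10,0,60],[0,0,30,0,60]]'
python3 -m jog '[[0,0,60,0,60],[0,0,110,0,60],[0,30,150,0,60],[-5,80,170,0,60],[-10,130,170,0,60],[-15,180,170,0,60],[-20,230,170,0,60],[-25,285,170,0,60],[-30,340,170,0,60],[-35,390,170,0,60]]'
python3 - <<'E'
from h import *
T=bot.read_camera("top");S=bot.read_camera("scene")
cv2.imwrite("pics/t9.png",T["pixels"][:,:,::-1]);cv2.imwrite("pics/s9.png",S["pixels"][:,:,::-1])
cv2.imwrite("pics/s9z.png",cv2.resize(S["pixels"][60:210,120:290,::-1],None,fx=4,fy=4))
E
```

```text
time: 21.0
tool_pos: [0.5422, -0.3027, 0.1831]
tcp_rot: [-0.073, -2.188, 2.19]
wrist_force: [-2.0, 0.8, 7.0]
width: 0.381
time: 22.25
tool_pos: [0.5411, -0.302, 0.2115]
tcp_rot: [-0.069, -2.189, 2.187]
wrist_force: [-0.2, 0.2, -0.1]
width: 0.699
time: 23.5
tool_pos: [0.5063, 0.0896, 0.3836]
tcp_rot: [-0.074, -2.191, 2.189]
wrist_force: [-0.1, 0.5, 0.9]
width: 0.705
```

View pics/s9z.png

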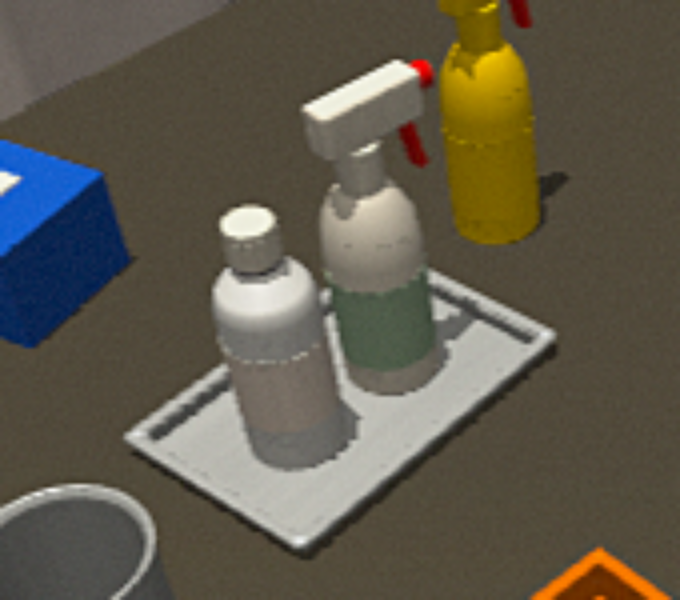

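View pics/t9.png

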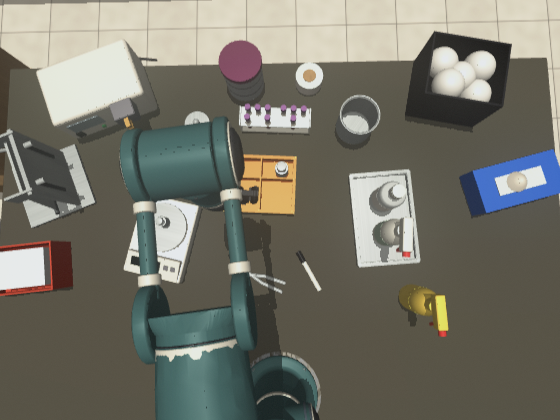

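Both bottles stand upright in the steel tray. I'll check their positions numerically and refine the weights and the pan.

```bash
python3 - <<'E'
from h import *
T=bot.read_camera("top");S=bot.read_camera("scene")
f=lambda p:(np.array(p)*1000).round(1)
sp=lambda U,V:(120+(U+.5)/4-.5,60+(V+.5)/4-.5)
c=np.array([.490,-.3055]);a=np.radians(3.7);R=np.array([[np.cos(a),np.sin(a)],[-np.sin(a),np.cos(a)]])
for n,p,z in(("sal cap S",onz(S,*sp(249,222),.189),0),("sal base S",onz(S,*sp(302,438),.003),0),("spray base S",onz(S,*sp(395,366),.003),0),("sal cap T",onz(T,399,191,.189),0)): print(n,f(p),"local",f(R@(p[:2]-c)))
# pan mask in scene: grey between housing bright
im=S["pixels"];hsv=cv2.cvtColor(im,cv2.COLOR_RGB2HSV);g=im.astype(int)
m=(np.ptp(g,axis=2)<12)&(g.max(2)>90)&(g.max(2)<215); m[:225]=0;m[305:]=0;m[:,:368]=0;m[:,448:]=0
b,st=big(m);print(st)
ct=max(cv2.findContours(b.astype(np.uint8),cv2.RETR_EXTERNAL,cv2.CHAIN_APPROX_NONE)[0],key=cv2.contourArea)
w=np.array([onz(S,u,v,.062)[:2]*1000 for u,v in cv2.convexHull(ct)[:,0]],np.float32);print("pan S",cv2.minEnclosingCircle(w),cv2.fitEllipse(w))
for n,c,(y0,y1,x0,x1) in(("S",S,(200,300,215,335)),):
    cv2.imwrite("pics/d10.png",cv2.resize(c["pixels"][y0:y1,x0:x1,::-1],None,fx=6,fy=6))
cv2.imwrite("pics/p10.png",cv2.resize(S["pixels"][215:305,360:450,::-1],None,fx=6,fy=6))
E
```

```text
sal cap S [ 544.2 -299.2  189. ] local [54.5  2.8]
sal base S [ 543. -299.    3.] local [53.3  3.1]
spray base S [ 447.4 -304.6    3. ] local [-42.5   3.6]
sal cap T [ 540.3 -302.3  189. ] local [50.4 -0. ]
[ 376  238   66   55 2417]
pan S ((474.3238830566406, 319.0115966796875), 68.3365707397461) ((474.1649475097656, 319.6068115234375), (133.01658630371094, 136.2648162841797), 106.46376037597656)
```

View pics/d10.png

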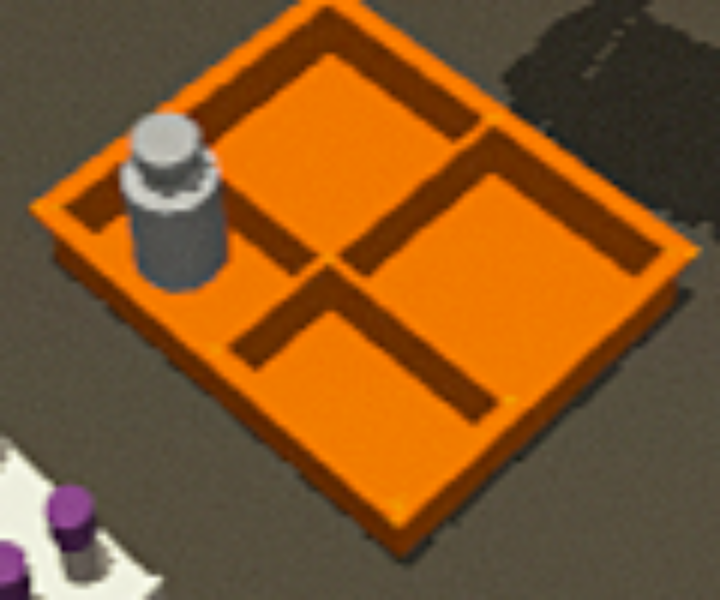

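View pics/p10.png

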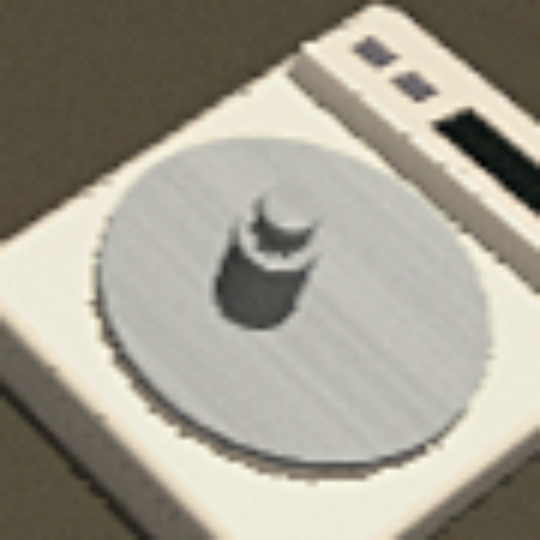

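```bash
python3 - <<'E'
from h import *
S=bot.read_camera("scene")
p=lambda U,V:(215+(U+.5)/6-.5,200+(V+.5)/6-.5)
L=np.array([(18,0),(78,96),(-78,96),(78,-96)],float)
W=np.array([onz(S,*p(*q),.036)[:2]*1000 for q in((328,258),(400,525),(696,252),(32,208))])
print(W)
lm=L.mean(0);wm=W.mean(0);H=(L-lm).T@(W-wm);a=np.arctan2(H[0,1]-H[1,0],H[0,0]+H[1,1]);R=np.array([[np.cos(a),-np.sin(a)],[np.sin(a),np.cos(a)]])
t=wm-R@lm;print("t",t,np.degrees(a),"res",W-(L@R.T+t))
for q in((47,47),(47,-47),(-29,47),(-29,-47)):print(q,R@q+t)
print("Lw base",onz(S,*p(180,265),.004)*1000,"knob",onz(S,*p(166,139),.081)*1000)
q=lambda U,V:(360+(U+.5)/6-.5,215+(V+.5)/6-.5)
print("Sw knob",onz(S,*q(290,207),.119)*1000, "base",onz(S,*q(260,303),.062)*1000)
E
```

```text
[[611.87117121  47.31917827]
 [680.65721008 143.27553763]
 [517.7216551  152.41539123]
 [669.71751992 -56.54105599]]
t [594.71375907  48.96740311] -3.138836404414741 res [[-0.81558399 -0.66262346]
 [ 2.80392713  2.72309443]
 [-4.36566139  3.32106948]
 [ 2.37731826 -5.38154045]]
(47, 47) [644.21676367  93.32337831]
(47, -47) [ 6.39069734e+02 -5.35601486e-01]
(-29, 47) [568.33078     97.48480632]
(-29, -47) [563.18375061   3.62582653]
Lw base [636.7367884  -11.17671935   4.        ] knob [633.92185752 -13.11545066  81.        ]
Sw knob [484.64078744 309.92158189 119.        ] base [484.11542906 312.99406884  62.        ]
```

```bash
python3 -m jog '[[-3,30,0,4,60],[-7,70,0,8,60],[-12,115,0,13,60],[-16,155,0,18,55],[-20,190,0,23,50],[-24,215,0,28,45],[-24,222,-10,30,45],[-24,222,-40,30,45],[-24,222,-80,30,45],[-24,222,-120,30,45]]' 40
python3 -m jog '[[0,0,-40,0,45],[0,0,-75,0,45],[0,0,-100,0,45],[0,0,-115,0,45],[0,0,-120,0,45],[0,0,-120,0,45],[0,0,-120,0,45],[0,0,-120,0,45],[0,0,-120,0,45],[0,0,-120,0,45]]'
python3 - <<'E'
from h import *
S=bot.read_camera("scene");print(bot.read_state()["q"].round(2))
cv2.imwrite("pics/s11.png",cv2.resize(S["pixels"][170:300,340:470,::-1],None,fx=4.5,fy=4.5))
E
```

```text
time: 25.0
tool_pos: [0.4833, 0.3078, 0.2599]
tcp_rot: [-0.456, 1.967, -1.969]
wrist_force: [0.6, -0.2, 0.4]
width: 0.524
time: 26.25
tool_pos: [0.4826, 0.3098, 0.1415]
tcp_rot: [-0.459, 1.966, -1.966]
wrist_force: [0.6, -0.0, 0.2]
width: 0.531
[ 0.53  0.17  1.94 -0.    1.03  1.64]
```

View pics/s11.png

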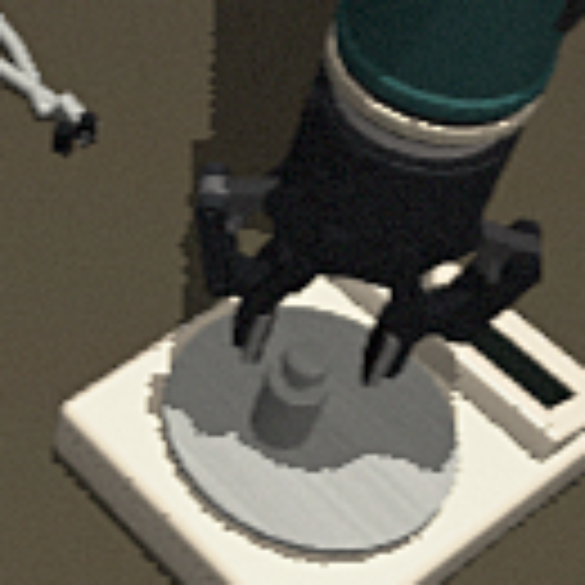

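The knob at (305,362) is between the fingertips at (258,340) and (380,365). I'll lower 15 mm and close.

```bash
python3 -m jog '[[0,0,-6,0,45],[0,0,-12,0,45],[0,0,-15,0,45],[0,0,-15,0,38],[0,0,-15,0,30],[0,0,-15,0,22],[0,0,-15,0,15],[0,0,-15,0,10],[0,0,-15,0,8],[0,0,-15,0,8]]' 30
python3 - <<'E'
from h import *
S=bot.read_camera("scene")
cv2.imwrite("pics/s12.png",cv2.resize(S["pixels"][170:300,340:470,::-1],None,fx=4.5,fy=4.5))
E
```

```text
time: 27.55
tool_pos: [0.4828, 0.3098, 0.1266]
tcp_rot: [-0.458, 1.966, -1.966]
wrist_force: [-0.3, 0.1, 2.7]
width: 0.217
```

View pics/s12.png

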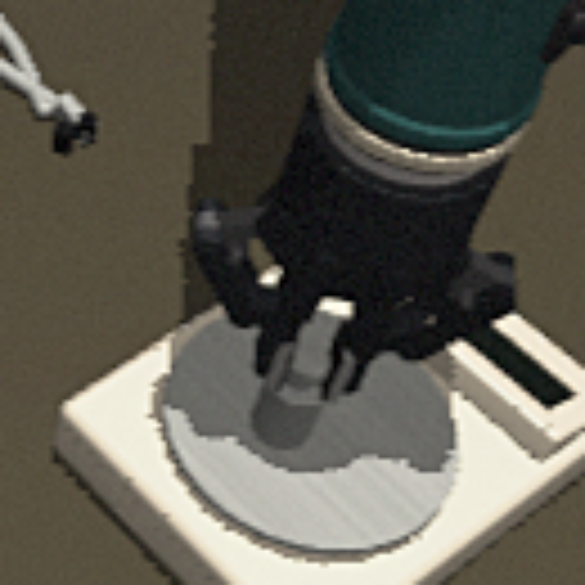

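```bash
python3 -m jog '[[0,0,4,0,8],[0,0,10,0,8],[0,0,20,0,8],[0,0,32,0,8],[0,0,45,0,8],[0,0,55,0,8],[0,0,60,0,8],[0,0,60,0,8],[0,0,60,0,8],[0,0,60,0,8]]'
python3 - <<'E'
from h import *
S=bot.read_camera("scene");T=bot.read_camera("top")
cv2.imwrite("pics/s13.png",cv2.resize(S["pixels"][130:300,320:490,::-1],None,fx=3.5,fy=3.5))
for p in((240,130),(310,131),(240,107),(310,110)):print(onz(T,*p,.07)*1000)
E
```

```text
time: 28.85
tool_pos: [0.4822, 0.3095, 0.1856]
tcp_rot: [-0.46, 1.967, -1.967]
wrist_force: [1.0, -0.1, -1.7]
width: 0.217
[738.00257728 100.37775252  70.        ]
[731.16282922 -96.24893972  70.        ]
[804.8739457  100.14479884  70.        ]
[791.89303314 -97.57465038  70.        ]
```

View pics/s13.png

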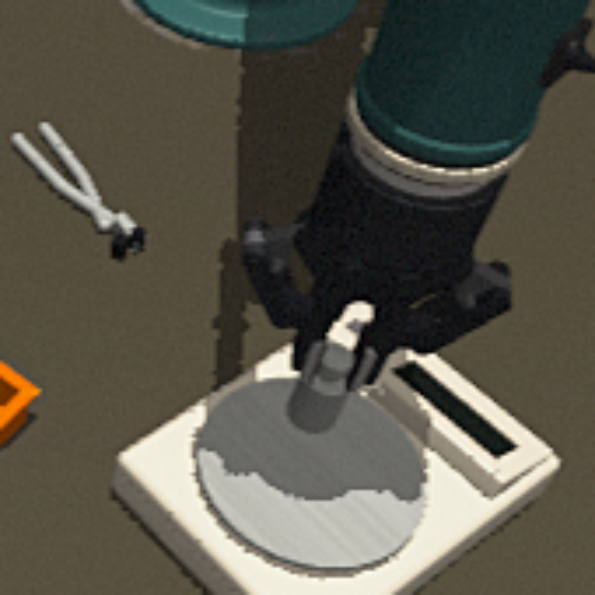

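The weight hangs upright. I'll carry it to the left rear compartment at (644, 92.5).

```bash
python3 -m jog '[[4,-6,0,-1,8],[14,-19,0,-3,8],[30,-40,0,-6,8],[48,-65,0,-9,8],[68,-92,0,-13,8],[88,-119,0,-17,8],[108,-146,0,-21,8],[128,-173,0,-25,8],[146,-197,0,-28,8],[157,-212,0,-30,8]]'
python3 -m jog '[[3,-4,0,0,8],[4,-5,0,0,8],[4,-5,-8,0,8],[4,-5,-22,0,8],[4,-5,-40,0,8],[4,-5,-58,0,8],[4,-5,-72,0,8],[4,-5,-82,0,8],[4,-5,-88,0,8],[4,-5,-88,0,8]]'
python3 - <<'E'
from h import *
S=bot.read_camera("scene")
cv2.imwrite("pics/s14.png",cv2.resize(S["pixels"][150:300,200:350,::-1],None,fx=4,fy=4))
E
```

```text
time: 30.2
tool_pos: [0.6407, 0.0954, 0.1863]
tcp_rot: [-0.076, -2.186, 2.187]
wrist_force: [0.1, 1.3, -1.6]
width: 0.218
time: 31.45
tool_pos: [0.6435, 0.0927, 0.0979]
tcp_rot: [-0.07, -2.188, 2.188]
wrist_force: [-0.1, -0.3, -2.0]
width: 0.217
```

View pics/s14.png

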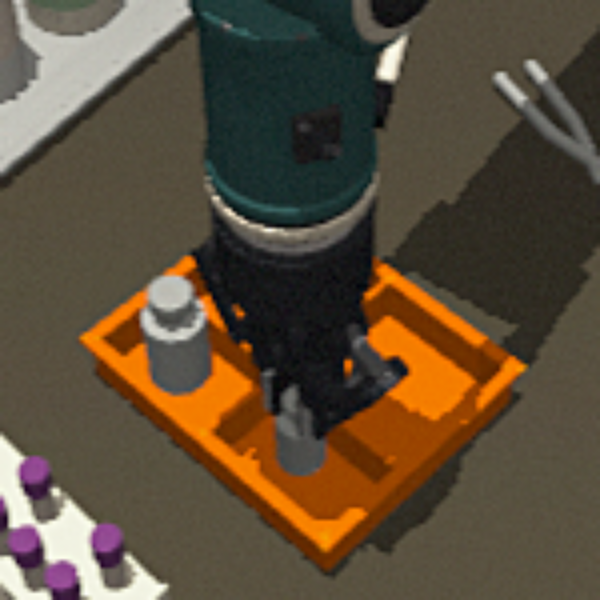

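The weight is over the compartment. I'll lower 30 mm, release and rise.

```bash
python3 -m jog '[[0,0,-8,0,8],[0,0,-15,0,8],[0,0,-20,0,8],[0,0,-24,0,8],[0,0,-27,0,8],[0,0,-28,0,8],[0,0,-29,0,8],[0,0,-30,0,8],[0,0,-30,0,8],[0,0,-30,0,8]]'
python3 -m jog '[[0,0,0,0,14],[0,0,0,0,20],[0,0,0,0,26],[0,0,0,0,34],[0,0,0,0,40],[0,0,0,0,45],[0,0,0,0,45],[0,0,0,0,45],[0,0,15,0,45],[0,0,40,0,45]]'
python3 -m jog '[[0,0,40,0,45],[0,0,80,0,45],[-10,0,120,0,50],[-40,0,140,0,60],[-70,0,150,0,60],[-100,0,150,0,60],[-120,0,150,0,60],[-120,0,150,0,60],[-120,0,150,0,60],[-120,0,150,0,60]]'
python3 - <<'E'
from h import *
S=bot.read_camera("scene")
cv2.imwrite("pics/s15.png",cv2.resize(S["pixels"][150:300,200:350,::-1],None,fx=4,fy=4))
E
```

```text
time: 32.75
tool_pos: [0.6439, 0.0928, 0.0687]
tcp_rot: [-0.072, -2.189, 2.189]
wrist_force: [0.3, -0.3, 0.7]
width: 0.212
time: 34.0
tool_pos: [0.6428, 0.0926, 0.1084]
tcp_rot: [-0.069, -2.187, 2.188]
wrist_force: [0.0, 0.2, 0.5]
width: 0.525
time: 35.25
tool_pos: [0.5244, 0.0927, 0.2586]
tcp_rot: [-0.072, -2.189, 2.189]
wrist_force: [-0.1, 0.2, 0.4]
width: 0.703
```

View pics/s15.png

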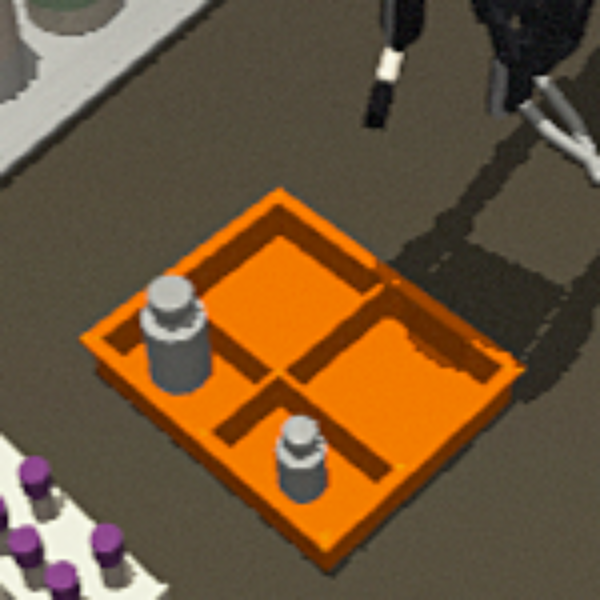

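The small weight stands upright in the left rear compartment at (302,470). Next is the large weight at (634.5, -13).

```bash
python3 -m jog '[[15,-15,0,0,60],[40,-38,0,0,60],[65,-62,0,0,60],[90,-86,0,0,60],[105,-102,0,0,60],[110,-106,-10,0,60],[110,-106,-45,0,60],[110,-106,-85,0,55],[110,-106,-120,0,55],[110,-106,-145,0,55]]' 45
python3 -m jog '[[0,0,-5,0,55],[0,0,-5,0,55],[0,0,-5,0,55],[0,0,-5,0,55],[0,0,-5,0,55],[0,0,-5,0,55],[0,0,-5,0,55],[0,0,-5,0,55],[0,0,-5,0,55],[0,0,-5,0,55]]'
python3 - <<'E'
from h import *
S=bot.read_camera("scene")
cv2.imwrite("pics/s16.png",cv2.resize(S["pixels"][150:300,190:340,::-1],None,fx=4,fy=4))
E
```

```text
time: 36.55
tool_pos: [0.6316, -0.0125, 0.1104]
tcp_rot: [-0.066, -2.187, 2.186]
wrist_force: [0.4, -0.1, 0.5]
width: 0.64
time: 37.8
tool_pos: [0.6336, -0.0133, 0.1082]
tcp_rot: [-0.071, -2.188, 2.188]
wrist_force: [0.9, -0.5, -0.5]
width: 0.644
```

View pics/s16.png

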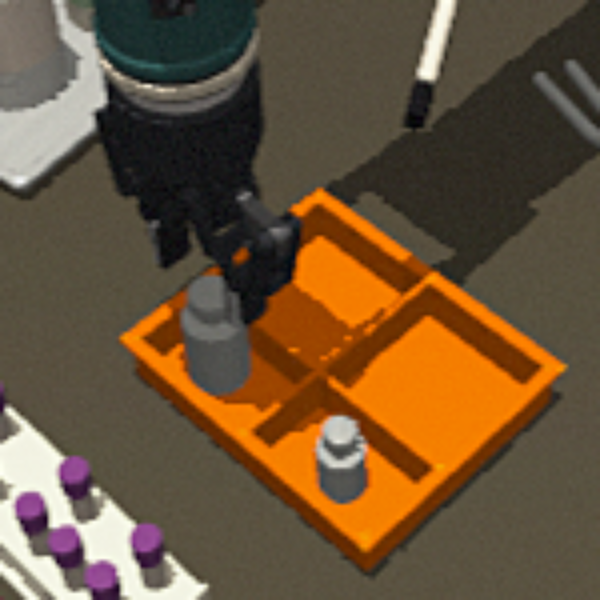

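The knob at (208,290) is centred between the tips at (170,250) and (250,312). I'll lower and close.

```bash
python3 -m jog '[[0,0,-9,0,55],[0,0,-17,0,55],[0,0,-23,0,55],[0,0,-23,0,48],[0,0,-23,0,40],[0,0,-23,0,32],[0,0,-23,0,24],[0,0,-23,0,16],[0,0,-23,0,15],[0,0,-23,0,15]]' 45
python3 -m jog '[[0,0,0,0,15],[0,0,3,0,15],[0,0,8,0,15],[0,0,16,0,15],[0,0,28,0,15],[0,0,42,0,15],[0,0,58,0,15],[0,0,72,0,15],[0,0,80,0,15],[0,0,80,0,15]]'
python3 - <<'E'
from h import *
S=bot.read_camera("scene")
cv2.imwrite("pics/s17.png",cv2.resize(S["pixels"][130:280,190:340,::-1],None,fx=4,fy=4))
E
```

```text
time: 39.1
tool_pos: [0.634, -0.0136, 0.0859]
tcp_rot: [-0.072, -2.189, 2.189]
wrist_force: [-1.2, -3.0, 5.0]
width: 0.294
time: 40.35
tool_pos: [0.6342, -0.0133, 0.1664]
tcp_rot: [-0.073, -2.189, 2.189]
wrist_force: [0.4, 0.3, -4.5]
width: 0.293
```

View pics/s17.png

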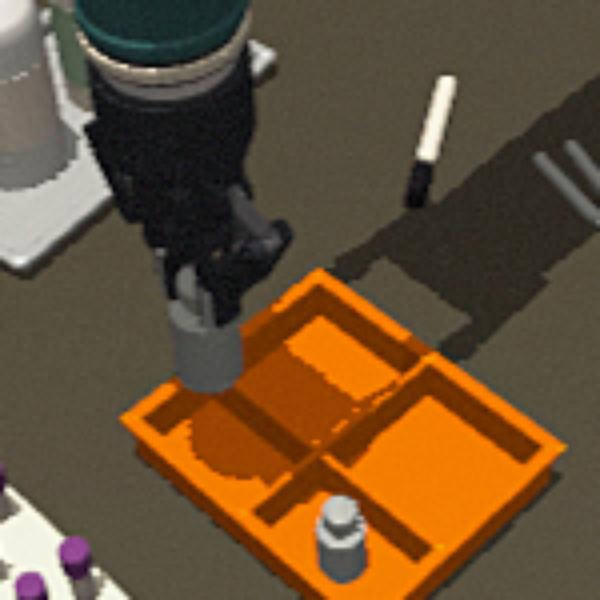

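The knob is held (25 mm read) and the weight is vertical. I'll carry it higher to the pan centre at (472, 318).

```bash
python3 -m jog '[[-8,4,8,0,15],[-24,14,20,0,15],[-42,34,35,1,15],[-60,60,48,3,15],[-76,90,56,6,15],[-90,122,60,9,15],[-103,156,60,12,15],[-116,190,60,15,15],[-129,224,60,18,15],[-141,258,60,20,15]]'
python3 -m jog '[[-10,30,0,0,15],[-16,52,0,0,15],[-20,66,0,0,15],[-21,73,0,0,15],[-21,73,-8,0,15],[-21,73,-20,0,15],[-21,73,-34,0,15],[-21,73,-46,0,15],[-21,73,-54,0,15],[-21,73,-56,0,15]]'
python3 - <<'E'
from h import *
S=bot.read_camera("scene");T=bot.read_camera("top")
cv2.imwrite("pics/s18.png",cv2.resize(S["pixels"][150:310,330:490,::-1],None,fx=3.7,fy=3.7))
E
```

```text
time: 41.65
tool_pos: [0.4911, 0.2456, 0.2251]
tcp_rot: [-0.299, 2.068, -2.069]
wrist_force: [0.9, -0.4, -5.4]
width: 0.295
time: 42.9
tool_pos: [0.4712, 0.3174, 0.1683]
tcp_rot: [-0.297, 2.069, -2.07]
wrist_force: [0.8, 0.1, -5.4]
width: 0.297
```

View pics/s18.png

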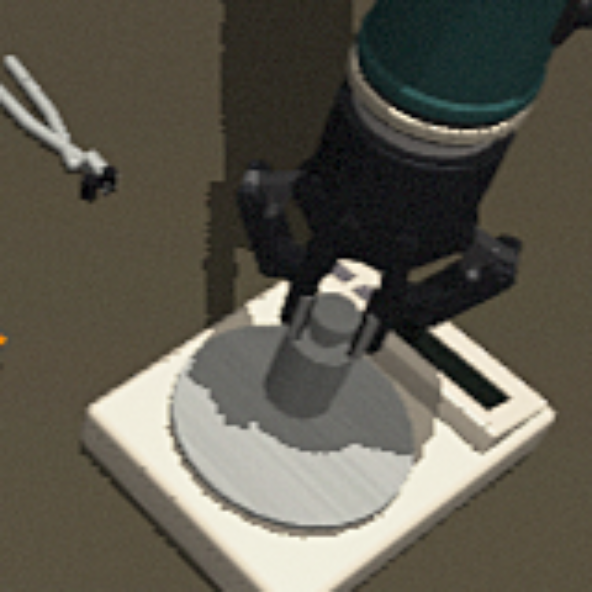

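```bash
python3 -m jog '[[0,0,-6,0,15],[0,0,-12,0,15],[0,0,-16,0,15],[0,0,-19,0,15],[0,0,-21,0,15],[0,0,-22,0,15],[0,0,-23,0,15],[0,0,-24,0,15],[0,0,-24,0,15],[0,0,-24,0,15]]'
python3 - <<'E'
from h import *
S=bot.read_camera("scene")
cv2.imwrite("pics/s19.png",cv2.resize(S["pixels"][170:300,340:470,::-1],None,fx=4.5,fy=4.5))
E
```

```text
time: 44.25
tool_pos: [0.4716, 0.3177, 0.1453]
tcp_rot: [-0.296, 2.069, -2.069]
wrist_force: [0.3, -1.1, -5.4]
width: 0.295
```

View pics/s19.png

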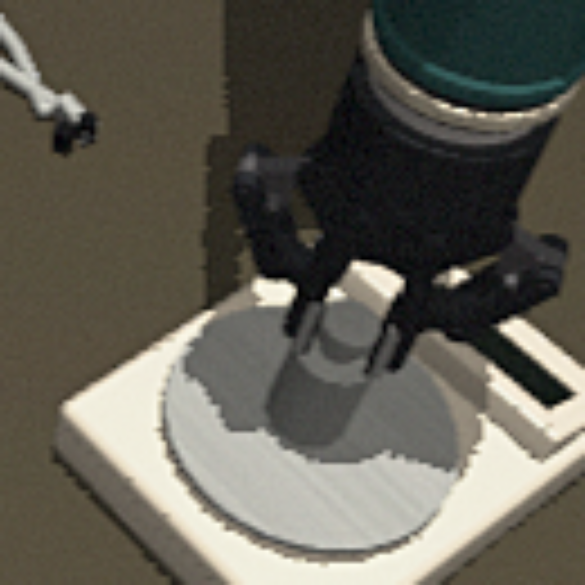

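```bash
python3 -m jog '[[0,0,-1,0,15],[0,0,-1,0,15],[0,0,-1.5,0,15],[0,0,-1.5,0,15],[0,0,-2,0,15],[0,0,-2,0,15],[0,0,-2.5,0,15],[0,0,-2.5,0,15],[0,0,-2.5,0,15],[0,0,-2.5,0,15]]'
```

```text
time: 45.55
tool_pos: [0.4722, 0.3179, 0.1439]
tcp_rot: [-0.294, 2.069, -2.068]
wrist_force: [-0.5, -1.2, 5.4]
width: 0.296
```

The wrist force went from -5.4 to +5.4 N, so the weight is resting on the pan. I'll release slowly and rise.

```bash
python3 -m jog '[[0,0,0.5,0,20],[0,0,0.5,0,26],[0,0,0.5,0,32],[0,0,0.5,0,40],[0,0,0.5,0,48],[0,0,0.5,0,55],[0,0,0.5,0,55],[0,0,0.5,0,55],[0,0,15,0,55],[0,0,40,0,55]]'
python3 -m jog '[[0,0,40,0,55],[0,0,80,0,55],[0,-20,120,-3,55],[5,-60,160,-6,55],[10,-110,190,-9,60],[10,-150,200,-12,60],[10,-180,200,-16,60],[10,-190,200,-20,60],[10,-190,200,-20,60],[10,-190,200,-20,60]]'
python3 - <<'E'
from h import *
S=bot.read_camera("scene");T=bot.read_camera("top")
cv2.imwrite("pics/s20.png",S["pixels"][:,:,::-1]);cv2.imwrite("pics/t20.png",T["pixels"][:,:,::-1])
cv2.imwrite("pics/p20.png",cv2.resize(S["pixels"][215:305,360:450,::-1],None,fx=6,fy=6))
E
```

```text
time: 46.8
tool_pos: [0.471, 0.3174, 0.183]
tcp_rot: [-0.298, 2.069, -2.071]
wrist_force: [1.0, -0.8, -0.2]
width: 0.643
time: 48.05
tool_pos: [0.4816, 0.1281, 0.3834]
tcp_rot: [-0.071, -2.19, 2.189]
wrist_force: [1.0, 0.2, 1.2]
width: 0.705
```

View pics/p20.png

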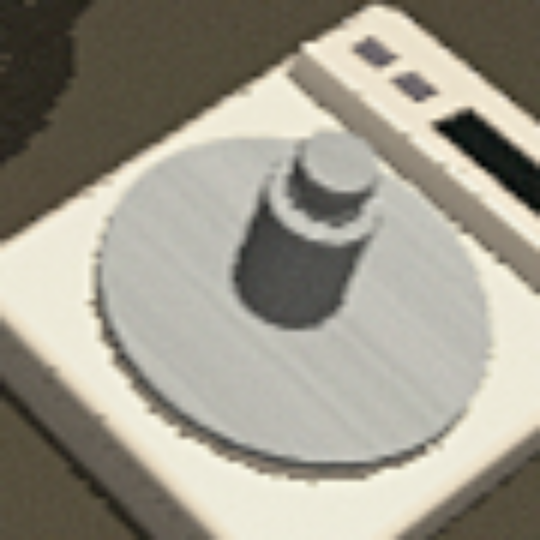

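View pics/s20.png

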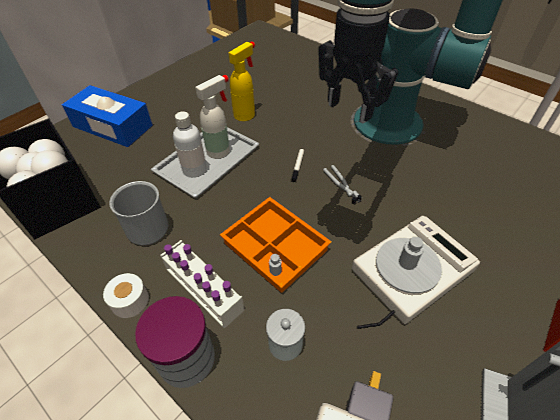

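View pics/t20.png

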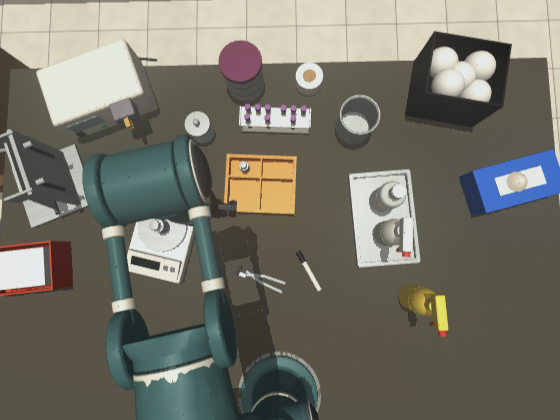

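The large weight stands upright in the middle of the pan, its base around (295,290) against an ellipse centre of about (295,300). Now I'll return the saline bottle at (542,-302).

```bash
python3 -m jog '[[4,-30,0,0,60],[10,-75,0,0,60],[17,-125,0,0,60],[24,-175,0,0,60],[31,-225,0,0,60],[38,-275,0,0,60],[45,-325,0,0,60],[52,-370,0,0,60],[57,-410,0,0,60],[60,-430,0,0,60]]' 60
python3 -m jog '[[0,0,-10,0,60],[0,0,-35,0,60],[0,0,-65,0,60],[0,0,-95,0,60],[0,0,-125,0,60],[0,0,-150,0,60],[0,0,-165,0,60],[0,0,-170,0,60],[0,0,-170,0,60],[0,0,-170,0,60]]'
python3 - <<'E'
from h import *
S=bot.read_camera("scene")
cv2.imwrite("pics/s21.png",cv2.resize(S["pixels"][50:200,110:260,::-1],None,fx=4,fy=4))
E
```

```text
time: 49.4
tool_pos: [0.5419, -0.3036, 0.3821]
tcp_rot: [-0.071, -2.188, 2.187]
wrist_force: [-0.8, 0.5, -0.6]
width: 0.705
time: 50.65
tool_pos: [0.5423, -0.3026, 0.2142]
tcp_rot: [-0.073, -2.188, 2.191]
wrist_force: [0.5, 0.5, 0.4]
width: 0.705
```

View pics/s21.png

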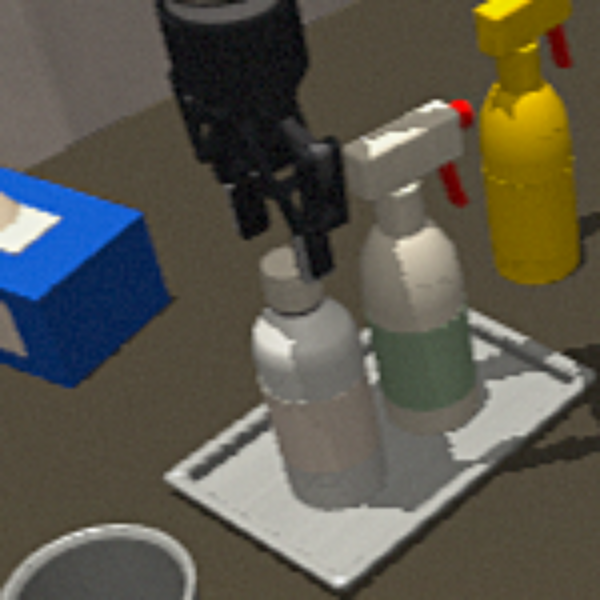

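The cap is aligned between the tips. I'll lower, close and lift.

```bash
python3 -m jog '[[0,0,-10,0,60],[0,0,-20,0,60],[0,0,-28,0,60],[0,0,-31,0,60],[0,0,-31,0,48],[0,0,-31,0,38],[0,0,-31,0,30],[0,0,-31,0,22],[0,0,-31,0,20],[0,0,-31,0,20]]' 60
python3 -m jog '[[0,0,0,0,20],[0,0,5,0,20],[0,0,12,0,20],[0,0,22,0,20],[0,0,35,0,20],[0,0,50,0,20],[0,0,65,0,20],[0,0,80,0,20],[0,0,92,0,20],[0,0,95,0,20]]'
python3 -m jog '[[0,10,0,0,20],[2,28,0,0,20],[5,55,0,0,20],[8,88,0,0,20],[11,124,0,0,20],[14,160,0,0,20],[17,196,0,0,20],[20,232,0,0,20],[22,268,0,0,20],[24,300,0,0,20]]'
python3 -m jog '[[2,30,0,0,20],[4,58,0,0,20],[6,80,0,0,20],[7,94,0,0,20],[7,99,0,0,20],[7,99,-10,0,20],[7,99,-22,0,20],[7,99,-34,0,20],[7,99,-42,0,20],[7,99,-45,0,20]]'
python3 - <<'E'
from h import *
S=bot.read_camera("scene")
cv2.imwrite("pics/s22.png",cv2.resize(S["pixels"][110:300,200:390,::-1],None,fx=3.1,fy=3.1))
E
```

```text
time: 51.95
tool_pos: [0.542, -0.3027, 0.1825]
tcp_rot: [-0.072, -2.188, 2.19]
wrist_force: [0.8, -3.2, 3.0]
width: 0.384
time: 53.2
tool_pos: [0.5422, -0.3026, 0.2784]
tcp_rot: [-0.073, -2.188, 2.191]
wrist_force: [-0.6, -0.1, -4.3]
width: 0.374
time: 54.45
tool_pos: [0.5646, 0.0004, 0.276]
tcp_rot: [-0.068, -2.189, 2.187]
wrist_force: [-0.1, -0.4, -4.9]
width: 0.381
time: 55.7
tool_pos: [0.5721, 0.0964, 0.2306]
tcp_rot: [-0.07, -2.187, 2.188]
wrist_force: [-0.2, -0.2, -4.8]
width: 0.38
```

View pics/s22.png

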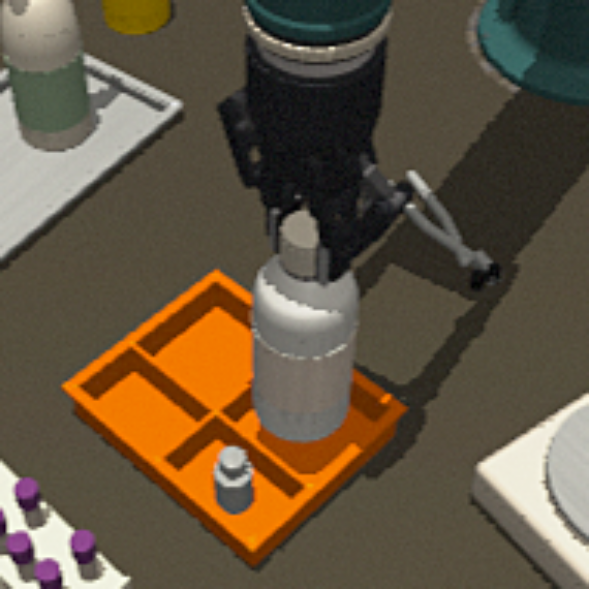

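```bash
python3 -m jog '[[-1,0,-10,0,20],[-2,0,-20,0,20],[-2,0,-30,0,20],[-2,0,-38,0,20],[-2,0,-43,0,20],[-2,0,-46,0,20],[-2,0,-47,0,20],[-2,0,-48,0,20],[-2,0,-48.5,0,20],[-2,0,-49,0,20]]'
```

```text
time: 57.0
tool_pos: [0.571, 0.0967, 0.1834]
tcp_rot: [-0.072, -2.189, 2.189]
wrist_force: [-0.6, -0.5, -1.6]
width: 0.383
```

Partly supported, at the original grip height. I'll release, rise, and go to the spray bottle at (445,-308).

```bash
python3 -m jog '[[0,0,0,0,30],[0,0,0,0,38],[0,0,0,0,44],[0,0,0,0,52],[0,0,0,0,60],[0,0,0,0,60],[0,0,0,0,60],[0,0,0,0,60],[0,0,10,0,60],[0,0,30,0,60]]'
python3 -m jog '[[0,0,60,0,60],[0,0,110,0,60],[-8,-30,160,0,60],[-24,-78,180,0,60],[-40,-128,180,0,60],[-56,-178,180,0,60],[-72,-230,180,0,60],[-88,-282,180,0,60],[-104,-332,180,0,60],[-118,-378,180,0,60]]'
python3 -m jog '[[-6,-20,0,0,60],[-8,-27,0,0,60],[-8,-27,-20,0,60],[-8,-27,-50,0,60],[-8,-27,-80,0,60],[-8,-27,-105,0,60],[-8,-27,-120,0,60],[-8,-27,-128,0,60],[-8,-27,-128,0,60],[-8,-27,-128,0,60]]'
python3 - <<'E'
from h import *
S=bot.read_camera("scene");T=bot.read_camera("top")
cv2.imwrite("pics/s23.png",cv2.resize(S["pixels"][30:300,120:390,::-1],None,fx=2.2,fy=2.2))
cv2.imwrite("pics/t23.png",cv2.resize(T["pixels"][140:225,215:305,::-1],None,fx=6,fy=6))
E
```

```text
time: 58.25
tool_pos: [0.57, 0.0966, 0.213]
tcp_rot: [-0.069, -2.187, 2.188]
wrist_force: [0.6, -0.7, 0.7]
width: 0.704
time: 59.5
tool_pos: [0.4518, -0.283, 0.3951]
tcp_rot: [-0.074, -2.188, 2.191]
wrist_force: [0.1, 1.0, 0.2]
width: 0.702
time: 60.75
tool_pos: [0.4452, -0.3086, 0.2659]
tcp_rot: [-0.073, -2.188, 2.19]
wrist_force: [0.7, -0.1, -0.9]
width: 0.704
```

View pics/s23.png

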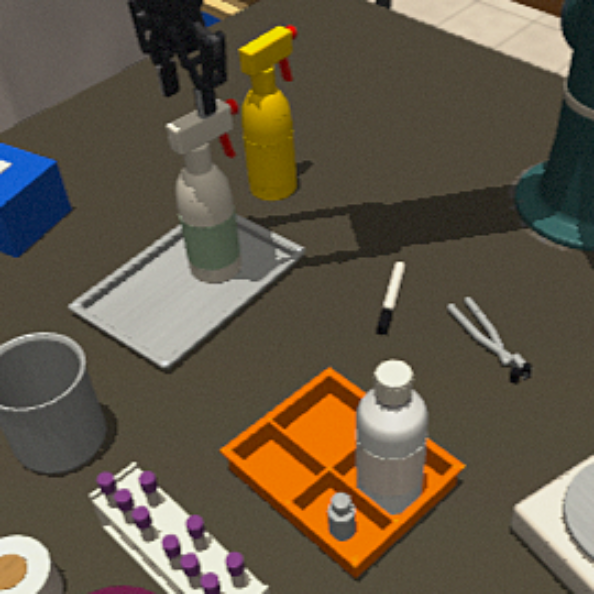

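View pics/t23.png

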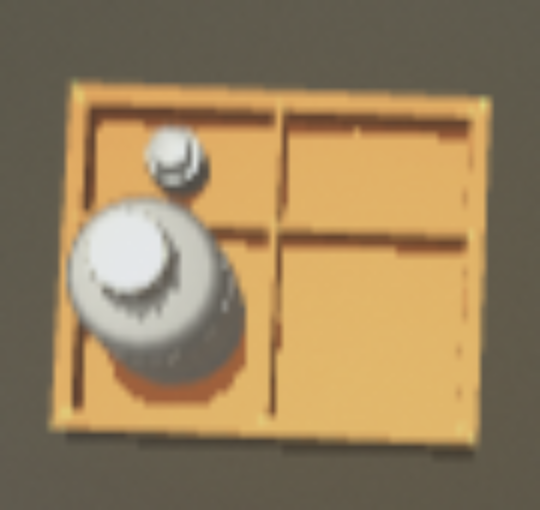

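Saline is back at its start spot, cap at (128,250) against (128,248) at the start. The spray head is under the open fingers. I'll lower, grip and lift.

```bash
python3 -m jog '[[0,0,-12,0,60],[0,0,-24,0,60],[0,0,-35,0,60],[0,0,-40.5,0,60],[0,0,-40.5,0,48],[0,0,-40.5,0,36],[0,0,-40.5,0,25],[0,0,-40.5,0,15],[0,0,-40.5,0,10],[0,0,-40.5,0,10]]' 60
python3 -m jog '[[0,0,0,0,10],[0,0,5,0,10],[0,0,12,0,10],[0,0,22,0,10],[0,0,35,0,10],[0,0,50,0,10],[0,0,65,0,10],[0,0,76,0,10],[0,0,80,0,10],[0,0,80,0,10]]'
python3 -m jog '[[3,8,0,0,10],[10,25,0,0,10],[21,53,0,0,10],[34,86,0,0,10],[48,120,0,0,10],[62,154,0,0,10],[75,188,0,0,10],[88,222,0,0,10],[100,253,0,0,10],[110,278,0,0,10]]'
python3 -m jog '[[6,14,0,0,10],[10,24,0,0,10],[12,29,0,0,10],[12,30,0,0,10],[12,30,-8,0,10],[12,30,-18,0,10],[12,30,-26,0,10],[12,30,-30,0,10],[12,30,-30,0,10],[12,30,-30,0,10]]'
python3 - <<'E'
from h import *
S=bot.read_camera("scene")
cv2.imwrite("pics/s24.png",cv2.resize(S["pixels"][110:300,200:390,::-1],None,fx=3.1,fy=3.1))
E
```

```text
time: 62.1
tool_pos: [0.445, -0.3089, 0.2251]
tcp_rot: [-0.073, -2.188, 2.191]
wrist_force: [1.4, -1.3, 3.9]
width: 0.269
time: 63.35
tool_pos: [0.4446, -0.3083, 0.3045]
tcp_rot: [-0.071, -2.188, 2.189]
wrist_force: [-0.7, -0.5, -5.5]
width: 0.27
time: 64.6
tool_pos: [0.5545, -0.0274, 0.3038]
tcp_rot: [-0.068, -2.19, 2.188]
wrist_force: [-0.0, 0.2, -3.4]
width: 0.27
time: 65.85
tool_pos: [0.5668, -0.0003, 0.2746]
tcp_rot: [-0.072, -2.189, 2.189]
wrist_force: [-0.3, -0.9, -4.4]
width: 0.268
```

View pics/s24.png

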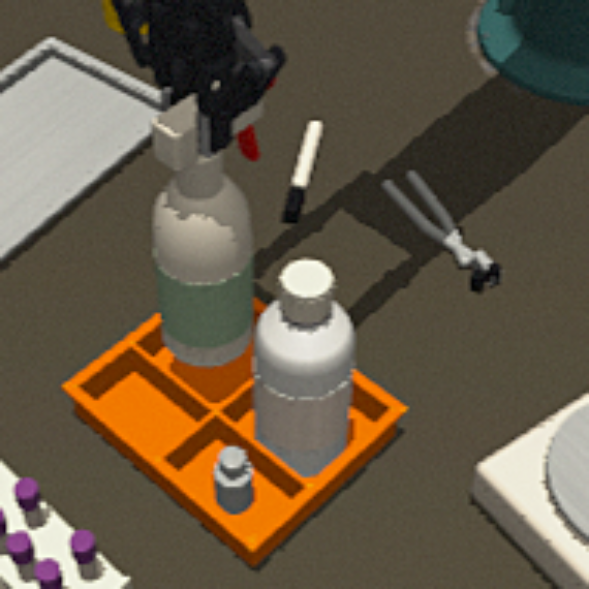

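```bash
python3 -m jog '[[0,0,-10,0,10],[0,0,-20,0,10],[0,0,-30,0,10],[0,0,-38,0,10],[0,0,-43,0,10],[0,0,-46,0,10],[0,0,-47,0,10],[0,0,-48,0,10],[0,0,-49,0,10],[0,0,-49,0,10]]'
python3 -m jog '[[0,0,0,0,20],[0,0,0,0,28],[0,0,0,0,34],[0,0,0,0,42],[0,0,0,0,50],[0,0,0,0,60],[0,0,0,0,60],[0,0,0,0,60],[0,0,10,0,60],[0,0,30,0,60]]'
python3 -m jog '[[0,0,60,0,60],[0,0,110,0,60],[-5,-30,140,0,60],[-20,-80,150,0,60],[-40,-130,150,0,60],[-60,-180,150,0,60],[-80,-230,150,0,60],[-100,-270,150,0,60],[-100,-290,150,0,60],[-100,-290,150,0,60]]'
python3 - <<'E'
from h import *
S=bot.read_camera("scene");T=bot.read_camera("top")
cv2.imwrite("pics/s25.png",S["pixels"][:,:,::-1]);cv2.imwrite("pics/t25.png",T["pixels"][:,:,::-1])
cv2.imwrite("pics/t25z.png",cv2.resize(T["pixels"][140:240,125:305,::-1],None,fx=4.4,fy=4.4))
E
```

```text
time: 67.15
tool_pos: [0.5669, -0.0003, 0.2261]
tcp_rot: [-0.072, -2.189, 2.189]
wrist_force: [-1.2, -0.4, -1.5]
width: 0.269
time: 68.4
tool_pos: [0.5661, -0.0003, 0.2556]
tcp_rot: [-0.069, -2.188, 2.188]
wrist_force: [-1.0, -0.2, 0.5]
width: 0.703
time: 69.65
tool_pos: [0.4669, -0.2912, 0.4063]
tcp_rot: [-0.075, -2.188, 2.188]
wrist_force: [0.1, 0.6, -0.8]
width: 0.702
```

View pics/s25.png

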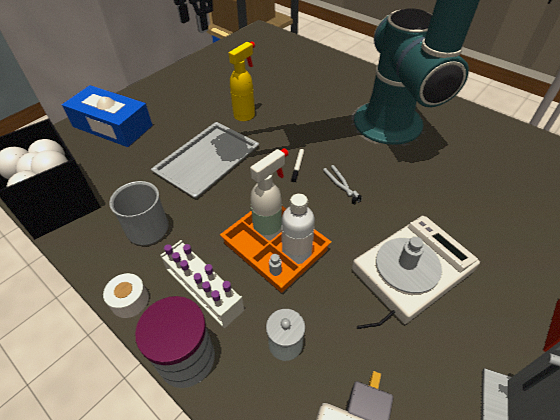

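View pics/t25z.png

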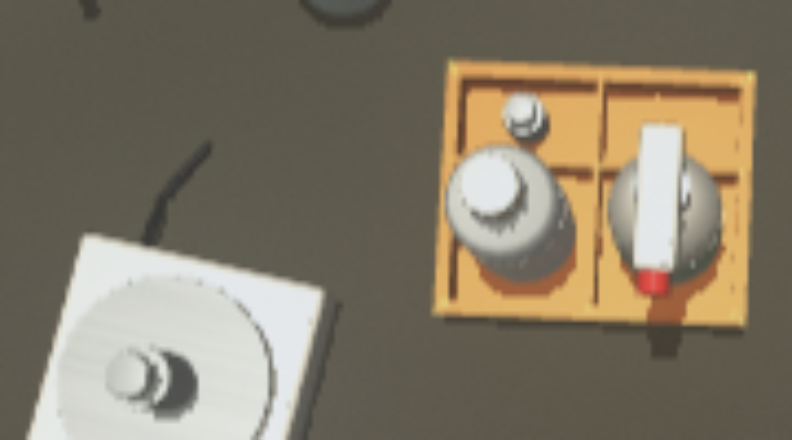

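Everything looks right. One last numeric check before handing in.

```bash
python3 - <<'E'
from h import *
S=bot.read_camera("scene");T=bot.read_camera("top")
z=lambda U,V:(125+(U+.5)/4.4-.5,140+(V+.5)/4.4-.5)
print("LW top",onz(T,*z(129,375),.139)*1000)
q=lambda U,V:(360+(U+.5)/6-.5,215+(V+.5)/6-.5)
print("LW knob scene",onz(S,*q(340,163),.139)*1000,"base",onz(S,*q(294,290),.062)*1000)
sw=onz(T,*z(521,115),.061)*1000; print("SW",sw)
a=np.radians(-3.1);d=sw[:2]-[594.5,48];print("SW local",d[0]*np.cos(a)+d[1]*np.sin(a),-d[0]*np.sin(a)+d[1]*np.cos(a))
a0=cv2.imread("pics/top0.png").astype(int);a1=T["pixels"][:,:,::-1].astype(int)
D=np.abs(a0-a1).max(2)
for n,(y0,y1,x0,x1) in dict(rack=(100,135,235,315),bucket=(92,148,335,385),jar=(108,148,180,215),spray=(172,210,262,295),saline=(170,210,225,258)).items():print(n,(D[y0:y1,x0:x1]>40).sum())
s0=cv2.imread("pics/scene0.png").astype(int);D=np.abs(s0-S["pixels"][:,:,::-1]).max(2)
print("scene spray/saline",(D[150:265,248:318]>40).sum())
E
```

```text
LW top [469.78401643 315.76381297 139.        ]
LW knob scene [473.7776791  316.86066882 139.        ] base [471.56047722 319.33376108  62.        ]
SW [637.47620773  93.28093252  61.        ]
SW local 40.46458028807544 47.538773891842474
rack 0
bucket 0
jar 0
spray 102
saline 71
scene spray/saline 532
```

```bash
python3 - <<'E'
from h import *
S=bot.read_camera("scene")
a=np.radians(-3.1)
for p,zz in(((274.4,257.6),.061),((275,271.3),.004)):
    sw=onz(S,*p,zz)*1000;d=sw[:2]-[594.5,48];print(sw,d[0]*np.cos(a)+d[1]*np.sin(a),-d[0]*np.sin(a)+d[1]*np.cos(a))
cv2.imwrite("pics/f.png",cv2.resize(S["pixels"][140:300,210:350,::-1],None,fx=3.7,fy=3.7))
E
```

```text
[646.79802332  94.6523533   61.        ] 49.69859018609405 49.412300550754104
[646.23255182  94.55653331   4.        ] 49.139127979242105 49.286040747907656
```

View pics/f.png

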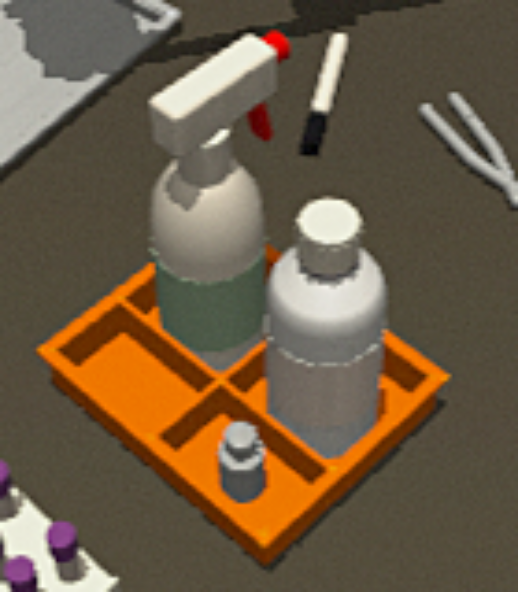

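```bash
python3 -c "
from workcell import bot
print(bot.finish_job())"
```

```text
the job is handed in; nothing more can be done
None
```

The scale check is done and handed in at about 70 s of the 144 s allowed; the system gives no verdict. I moved the spray bottle and then the saline bottle into the steel tray. Next the small weight went from the pan into the left rear compartment, and the large weight went gently onto the pan. Last, saline and then spray went back into their own front compartments.

**Large weight:** it stands upright, within about 3 mm of the measured pan centre in both camera views.

**Small weight:** it stands upright in its compartment, but the two views disagree on its x in the tray frame: about 40 mm from the top view and 49 mm from the scene view. The robot's own release position gives about 47 mm. All three lie within the allowed 32 to 62 mm.

**Bottles:** both are upright and back where they started, by eye in both views and by the robot's release positions (within 1 to 2 mm). Comparing the first and last pictures still shows some changed pixels around the bottles. I put that down to shifts of that size and did not measure it further.

**Left alone:** the tube rack, bucket and swab jar show no change between the first and last top views.

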